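# Put the dried guest soaps away in their case

## Robot

A 7-joint arm with a two-finger parallel gripper is mounted at the origin on the work surface. World frame = base frame: x ahead of the robot, y to its left, z up, the work surface at z = 0. Lengths are in m, angles in degrees, forces in N, time in s.
With the tool pointing down it reaches from about 0.4 to 0.85 m from the base axis. Payload 10.4 kg.
Tool frame: the origin (TCP) lies on the centre line of the jaws, within the pads' length; the fingertips stand 14 mm ahead of it and the grasp point (between the pads) lies 5 mm behind it; z points along the fingers, y is the line along which they close (so a half turn about z gives the same grasp; the last joint's range is limited). The gripper opens to 87 mm and grips with 3 to 60 N. Pads are 19 mm wide; open, the fingers measure 117 mm over their backs; the gripper's body (75 mm by 190 mm) begins 51 mm behind the grasp point.
Start: joints at [-77.899, 19.034, -3.707, 83.658, 1.238, 77.344, -5.071], TCP at [0.145, 0.608, 0.237] pointing down, gripper open.
Joint ranges: [-148.97, 148.97], [-28.65, 121.19], [-84.17, 76.75], [9.2, 138.47], [-72.65, 252.65], [3.7, 117.97], [-149.18, 149.18]. Speed limits (degrees/s): [127.2, 127.2, 159.86, 159.86, 180, 180, 180].

## Interface

Orientations are given as a 3x3 rotation matrix whose columns are the frame's x, y, z axes.
In Python, from cell import read_state, vision, workorder gives the robot as it stands.
- The arm moves only by the tool jog_arm, never from a script. Its argument "series" is one flat list of numbers, 7 for each row, row after row: the shift along the tool's x, y, z in cm, then the turn, a rotation vector about the tool's x, y, z in degrees, then the finger opening in cm, from 0 to 8.7. In form: [dx, dy, dz, ax, ay, az, jaw, dx, dy, dz, ax, ay, az, jaw, ...]. A call has exactly 8 rows; each row is the pose to reach, as a shift and turn from the pose commanded when the call began, along the tool's axes at that moment; what a row does not reach only later rows make up. A row lasts 1/12 s, in which the tool goes at most 41.7 mm and 7.16 degrees, less where a joint would pass 70% of its speed; a pose out of reach is approached as far as the arm can. A call with a gripper value outside its range is refused whole. The fingers move at their own pace and stop on an object; "force" is the grip in N (left out, the last holds). Time passes only in rows, so rows that repeat a pose let the fingers close, or fill a call up. It gives the time, the measured TCP pose, the force, the opening and the grip force at its end, in the units of the state.
- read_state(): the state, without advancing time (a new reading comes with each control period).
- vision.camera(name): name is "scene" or "top" or "wrist"; returns a dict with "color" (400x640x3 uint8, red, green, blue), "K" (3x3 intrinsics, pixels), "R" (3x3) and "t" (3): a world point X has camera coordinates R X + t. Camera axes: x right, y down, z forward; pixel columns grow to the right and rows downward; lengths in m; the calibration is good to about 2 mm. A picture is of the moment at which its call begins. There is no depth.
- workorder.finish_job(): hands the job in; it is judged then, once.
The state is a dict: "time": time; "q": joint angles; "dq": joint speeds; "joint_efforts": joint torques, N m; "position": TCP position; "tcp_rot": TCP orientation; "contact_force": force on the tool from outside, world axes, zero at the start; "moment": the same for the moment, N m; "opening": finger opening in m; "grip_force": force on a finger pad.
Only numpy, scipy, OpenCV 4.12 (cv2) and the standard library are available. Lean on these libraries where they do the work, as an engineer would, in place of code of your own. Each camera call takes 0.05 s, during which the arm holds its last target. There are 200 camera calls.

## Task

Open the wooden soap case fully, so that its lid rests back on its stop, and leave it open. Then take the three rectangular soap bars off the sloping drying rack and set them down (not dropped) in one neat row in the case, each lying flat, face up as it was, centred on its own cork pad with its long side along the case. Leave the round pumice stone on the rack and do not disturb the other things.

Things in the scene. Friction and masses are not known exactly. Their poses are not given: they have to be found in the camera images.
- rack: fixed drying rack of brown slats: a slope 310 mm wide (its y) climbing 35 degrees towards its +x, which points roughly to the robot's right, from x -50, z 30 mm, with a 10 mm high ledge at the bottom. Four pieces lie side by side on it, about 72 mm apart, lower edge on the ledge, underside centres at x -27, z 46 mm. Origin: on the table under the rack's middle, z up
- rack_rail (a point): middle of the black rail, 10 mm thick, that runs along the rack's y 140 mm above the pieces (rack x -15, z 186 mm), held at y +-162 mm by bars that slope down and back to posts at x 62 mm. It bars the way straight down: come in square to the slope, the tool leaning back towards the rack's -x side. Axes those of the rack
- bar_a: bar of cream soap, a rounded block 56 (its x) x 38 (its y) x 25 mm (its z). Origin: centre of the underside. It starts lying on the rack's slope, its x axis pointing up the slope, its z axis square off the slope. The three are alike
- bar_b: bar of cream soap, a rounded block 56 (its x) x 38 (its y) x 25 mm (its z). Origin: centre of the underside. It starts lying on the rack's slope, its x axis pointing up the slope, its z axis square off the slope. The three are alike
- bar_c: bar of cream soap, a rounded block 56 (its x) x 38 (its y) x 25 mm (its z). Origin: centre of the underside. It starts lying on the rack's slope, its x axis pointing up the slope, its z axis square off the slope. The three are alike
- pumice: round grey-white pumice stone, a disc 56 mm across and 25 mm thick, lying in one of the rack's four places. Origin: centre of its underside. It stays there
- case: fixed long case of light wood, outside 270 (x) x 140 (y) x 55 mm high without lid, walls and floor 6 mm (inside 258 x 128, 49 deep). Origin: on the table under its centre; x along the case, y towards the hinge side, z up. Flush on its floor are three dark brown cork pads, in one row along x
- pad0 (a point): centre of the cork pad at the end nearest the robot, on the case's inner floor (6 mm above the table); pad 68 (along the case) x 48 mm; axes those of the case. Pads are 80 mm apart
- pad1 (a point): centre of the cork pad at the middle, on the case's inner floor (6 mm above the table); pad 68 (along the case) x 48 mm; axes those of the case. Pads are 80 mm apart
- pad2 (a point): centre of the cork pad at the far end, on the case's inner floor (6 mm above the table); pad 68 (along the case) x 48 mm; axes those of the case. Pads are 80 mm apart
- lid (a joint): angle of the case's lid in rad: 0 shut, 1.95 fully open on its stop, leaning past upright away from the case. It falls shut if let go before upright and falls on to the stop once well past it
- lid_handle (a point): middle of the lid's black round handle bar: bar 10 mm thick, 80 mm long, parallel to the hinge, its axis 28 mm above the lid's upper face and 128 mm from the hinge line (12 mm in from the lid's free edge); a foot at each end. Moves with the lid; axes those of the lid (x along the bar, z off the lid's upper face)
- lid_hinge (a point): point on the lid's hinge line at mid-length, 55 mm above the table on the case's +y side; the line runs along the case's x. Lid 270 x 140 x 8 mm lies above this level when shut
- tin: small round aluminium tin, 60 mm across, 33 mm tall, near the robot. Bystander. Origin: centre of its underside
- candle: white jar candle with a brass lid, 80 mm across, 99 mm tall, at the back. Bystander. Origin: centre of its underside
- canister: clear canister with a wooden lid, 76 mm across, 109 mm tall, at the back. Bystander. Origin: centre of its underside
- pump_left: amber pump bottle, 64 mm across, 185 mm tall, far left. Bystander. Origin: centre of its underside
- pump_right: amber pump bottle, 64 mm across, 185 mm tall, far right. Bystander. Origin: centre of its underside
- cup: white open tumbler, 74 mm across, 90 mm tall, front right. Bystander. Origin: centre of its underside
- dish: low white saucer, 76 mm across, 14 mm tall, between rack and case. Bystander. Origin: centre of its underside
Things that resemble listed ones, but are neither listed nor needed, are in the scene too. What is shaped like the bar_a but turquoise or yellow is not meant.

How it is judged:
By the outcome, as a careful person would: the job done as asked, in the order asked, and still so for the second after the job is handed in, with the robot touching nothing.
It also fails if it takes over 72 s, if anything falls off the work surface, if the arm or the gripper's body presses on something with over 40 N, if the wrist force passes 120 N, or if a joint passes its speed limit or range.

## Working session

There is one attempt and no reset: what is moved stays moved. The work goes in short steps, Python scripts to look and compute and a tool call to move; the robot and the scene stay as the last step left them, time stands still between calls to the robot, and variables do not carry over. Pictures are saved under pics/ and viewed, at most 10 in all, crops included, and the job is handed in when it is done.

Besides the shell and the picture viewer there is one more tool, called after "Request:" as name(argument=value, ...) on one line, values as JSON. jog_arm: Moves the arm, as the interface text tells. Its arguments: {"type":"object","properties":{"series":{"type":"array","items":{"type":"number"}},"force":{"type":"number"}},"required":["series"]}

```bash
ls; mkdir -p pics; python3 - <<'E'
from cell import read_state, vision
import cv2,numpy as np
s=read_state(); print(s['time'],s['position'],np.round(s['tcp_rot'],3))
for n in ['scene','top']:
    c=vision.camera(n); cv2.imwrite(f'pics/{n}0.png',c['color'][:,:,::-1]); np.savez(f'{n}0.npz',**c); print(n,c['K'],c['R'],c['t'])
E
```

```text
pics
0.0 [0.14472799 0.6076233  0.23574882] [[-0.973  0.232 -0.   ]
 [ 0.232  0.973 -0.001]
 [-0.    -0.001 -1.   ]]
scene [[486.18419413   0.         323.13013023]
 [  0.         486.18419413 196.24708971]
 [  0.           0.           1.        ]] [[ 1.63581290e-02  9.99865804e-01  8.86451277e-04]
 [ 7.59930258e-01 -1.18565267e-02 -6.49896473e-01]
 [-6.49798749e-01  1.13047315e-02 -7.60022229e-01]] [ 0.01131224 -0.30963038  1.87652107]
top [[420.95167104   0.         321.18938809]
 [  0.         420.95167104 199.26869888]
 [  0.           0.           1.        ]] [[ 0.06624107 -0.9977924  -0.00473706]
 [-0.97612423 -0.06381685 -0.20762684]
 [ 0.20686617  0.01837739 -0.97819664]] [-0.03130114  0.54022555  1.29623726]
```

View pics/scene0.png

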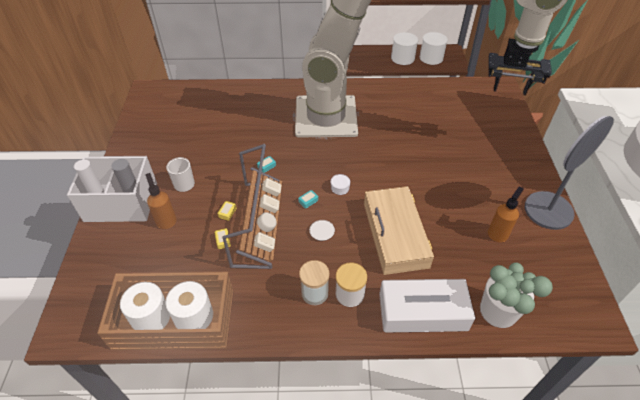

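View pics/top0.png

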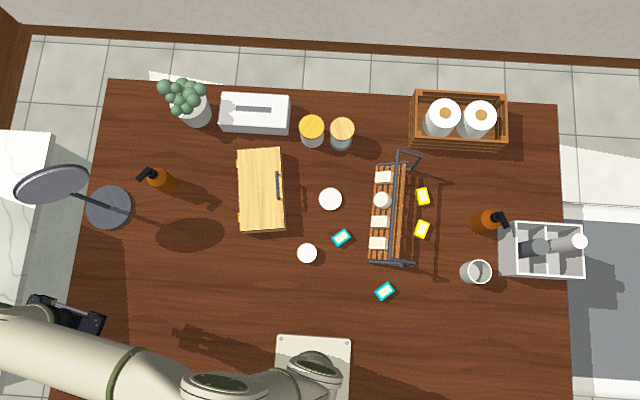

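The scene camera faces the robot. The case is right of centre with its handle at about (378,222). The rack is left of centre with the pieces at about (273,187), (271,203), (268,221, round) and (266,241). The top view shows the lid at about (237–285, 147–232), the handle at (278,185), and the pieces at (382,177), (381,199, round), (380,221) and (377,243).

```bash
cat > h.py <<'E'
import numpy as np, cv2
from scipy.spatial.transform import Rotation as Rn
from cell import read_state, vision
def shot(n,tag):
    c=vision.camera(n); np.savez(f'{tag}.npz',**c); cv2.imwrite(f'pics/{tag}.png',c['color'][:,:,::-1]); return c
def load(tag): return dict(np.load(f'{tag}.npz'))
def ray(c,p):
    d=c['R'].T@np.linalg.solve(c['K'],[p[0],p[1],1.]); return -c['R'].T@c['t'], d/np.linalg.norm(d)
def plane(c,p,z):
    o,d=ray(c,p); return o+d*(z-o[2])/d[2]
def tri(*cp):
    A=np.zeros((3,3));b=np.zeros(3);L=[]
    for c,p in cp:
        o,d=ray(c,p);P=np.eye(3)-np.outer(d,d);A+=P;b+=P@o;L.append((o,P))
    X=np.linalg.solve(A,b); return X,max(np.linalg.norm(P@(X-o)) for o,P in L)
def proj(c,X):
    v=c['K']@(c['R']@np.asarray(X)+c['t']); return v[:2]/v[2]
def blobs(c,lo,hi,box,amin):
    h=cv2.cvtColor(c['color'],cv2.COLOR_RGB2HSV); m=cv2.inRange(h,np.array(lo),np.array(hi))
    k=np.zeros_like(m); x0,y0,x1,y1=box; k[y0:y1,x0:x1]=m[y0:y1,x0:x1]
    cs,_=cv2.findContours(k,cv2.RETR_EXTERNAL,cv2.CHAIN_APPROX_NONE)
    return sorted([q for q in cs if cv2.contourArea(q)>=amin],key=lambda q:q[:,0,1].mean())
def cen(q):
    m=cv2.moments(q); return np.array([m['m10']/m['m00'],m['m01']/m['m00']])
E
python3 - <<'E'
from h import *
T=load('top0');S=load('scene0')
for c,n,pts in[(T,'top',[(260,190),(265,225),(278,185),(382,177),(381,199),(380,221),(374,228),(284,160)]),(S,'scene',[(400,210),(380,220),(273,187),(268,221),(271,203),(405,265)])]:
    h=cv2.cvtColor(c['color'],cv2.COLOR_RGB2HSV)
    print(n,[(p,h[p[1],p[0]].tolist()) for p in pts])
for c,n,b1,b2 in[(T,'top',(230,140,295,240),(360,160,410,265)),(S,'scene',(355,180,440,280),(235,165,290,260))]:
    for q in blobs(c,(12,40,150),(30,160,255),b1,200):
        hull=cv2.convexHull(q); print(n,'lid',cv2.contourArea(q),np.round(cv2.minAreaRect(q),1) if 0 else cv2.minAreaRect(q),cv2.approxPolyDP(hull,4,True)[:,0].tolist())
    for q in blobs(c,(0,0,170),(40,70,255),b2,20): print(n,'piece',cv2.contourArea(q),cen(q),cv2.minAreaRect(q))
    for q in blobs(c,(0,0,0),(180,255,90),b1,15): print(n,'dark',cv2.contourArea(q),cen(q),cv2.boundingRect(q))
E
```

```text
top [((260, 190), [22, 108, 248]), ((265, 225), [22, 102, 247]), ((278, 185), [15, 65, 122]), ((382, 177), [25, 25, 251]), ((381, 199), [24, 15, 249]), ((380, 221), [24, 27, 251]), ((374, 228), [14, 136, 111]), ((284, 160), [8, 135, 87])]
scene [((400, 210), [16, 83, 221]), ((380, 220), [130, 20, 112]), ((273, 187), [17, 34, 226]), ((268, 221), [14, 22, 223]), ((271, 203), [17, 36, 224]), ((405, 265), [15, 94, 171])]
top lid 3521.5 ((259.2879333496094, 188.3948516845703), (82.79805755615234, 45.274681091308594), 86.633544921875) [[279, 146], [284, 227], [240, 231], [236, 150]]
top piece 173.0 [383.50289017 176.50096339] ((383.5, 176.5), (11.0, 19.0), 90.0)
top piece 198.0 [381.73316498 199.30218855] ((382.0, 199.99998474121094), (16.970561981201172, 15.55634880065918), 45.0)
top piece 179.5 [379.87558032 220.93036212] ((380.0, 221.0), (12.0, 18.0), 90.0)
top piece 194.0 [378.00085911 242.62628866] ((378.0, 243.0), (12.0, 18.0), 90.0)
top dark 346.5 [288.30784031 171.58537759] (281, 154, 14, 42)
top dark 382.5 [279.87102397 226.31982571] (245, 202, 50, 38)
scene lid 3880.5 ((400.229736328125, 228.742431640625), (89.58087158203125, 52.27252960205078), 76.79891204833984) [[407, 186], [433, 258], [429, 268], [384, 274], [365, 191]]
scene piece 198.5 [271.62804366 186.54072208] ((271.926025390625, 186.67752075195312), (19.000001907348633, 13.000000953674316), 22.61986541748047)
scene piece 213.0 [269.4084507  203.04538341] ((269.78448486328125, 203.33619689941406), (19.56466293334961, 13.65587043762207), 23.198589324951172)
scene piece 231.0 [266.68542569 221.12987013] ((266.8000183105469, 221.60000610351562), (17.200000762939453, 18.0), 36.869895935058594)
scene piece 254.5 [264.40995416 241.61427636] ((264.4827575683594, 241.7930908203125), (20.42648696899414, 14.855627059936523), 21.801410675048828)
scene dark 55.5 [431.48648649 196.4984985 ] (425, 192, 15, 11)
```

```bash
python3 - <<'E'
from h import *
c=shot('wrist','wrist0')
s=read_state();R=s['tcp_rot'];p=s['position']
print('cam in tool',R.T@(-c['R'].T@c['t']-p),'axes',np.round(R.T@c['R'].T,3),c['K'])
a=cv2.resize(load('top0')['color'][135:270,225:425],None,fx=4,fy=4,interpolation=cv2.INTER_CUBIC)
cv2.imwrite('pics/topcrop.png',a[:,:,::-1])
E
```

```text
cam in tool [ 0.06609095 -0.00072183 -0.14776224] axes [[-0.001 -0.97  -0.241]
 [ 1.    -0.001 -0.001]
 [ 0.001 -0.241  0.97 ]] [[307.13230876   0.         320.854024  ]
 [  0.         307.13230876 202.78194521]
 [  0.           0.           1.        ]]
```

```bash
python3 - <<'E'
from h import *
T=load('top0');S=load('scene0')
cor=[plane(T,p,.063) for p in[(279.5,146),(285,227.5),(240,231.5),(236,150)]]
print('lid corners',np.round(cor,4)); print([round(np.linalg.norm(cor[i]-cor[i-1]),3) for i in range(4)], np.mean(cor,0))
print('tri', tri((T,(279.5,146)),(S,(384,273))), )
for a,b in[((407.5,186),(240,231.5)),((365,190.5),(285,227.5))]: print(tri((S,a),(T,b)))
for a,b in zip([(264.4,241.6),(266.7,221.1),(269.4,203.0),(271.6,186.5)],[(383.5,176.5),(381.7,199.3),(379.9,220.9),(378,242.6)]): 
    X,e=tri((S,a),(T,b)); print(np.round(X,4),round(e,4))
for n,c in(('top',T),('scene',S)): 
    pass
g=cv2.cvtColor(T['color'],cv2.COLOR_RGB2HSV)[:,:,2]
print(g[165:206,270:288])
E
```

```text
lid corners [[0.7095 0.1528 0.063 ]
 [0.4415 0.1121 0.063 ]
 [0.4195 0.2525 0.063 ]
 [0.6865 0.2942 0.063 ]]
[np.float64(0.143), np.float64(0.271), np.float64(0.142), np.float64(0.27)] [0.5642489 0.2028982 0.063    ]
tri (array([0.72140157, 0.15413128, 0.02729116]), np.float64(0.003362373856679115))
(array([0.4198053 , 0.25282078, 0.06048792]), np.float64(0.00019684328608397412))
(array([0.44120148, 0.1130016 , 0.0653403 ]), np.float64(0.0011721537399314787))
[ 0.6292 -0.1929  0.0588] 0.0004
[ 0.5533 -0.1903  0.0583] 0.0008
[ 0.4828 -0.1865  0.0591] 0.0003
[ 0.4136 -0.1832  0.0587] 0.0004
[[247 249 249 250 249 247 246 236 239 254 255  87  99  86  91  91  84  88]
 [247 248 248 248 249 248 248 240 238 255 255  69  95  85  85  88  87  93]
 [247 249 249 249 249 247 247 238 238 254 255  94  98  83  85  80  79  82]
 [248 249 248 249 249 249 248 242 239 253 251 106  98  82  86  83  82  85]
 [249 248 248 249 250 251 253 245 239 253 250 106  99  83  87  83  85  83]
 [248 248 248 249 253 253 251 242 243 254 248  91 108  79  87  85  85  89]
 [249 248 248 251 254 191 117 100 218 255 250 118 107 
[... 1871 characters left out ...]
255  95  91  93  92  98]
 [249 250 251 250 251 255 210 104  87  83 198 255 255 102  95  86  91  92]
 [248 249 250 250 250 255 255 129  51  52 142 210 187  98  98  90  88  91]
 [246 250 251 250 249 254 253 162  92  73 144 207 189 101 101  88  88  88]
 [245 249 251 251 249 251 255 252 230 200 213 222 184 103 102  98  94  92]
 [245 249 251 250 249 250 251 247 254 254 252 253 196  95 107  96  97 102]
 [247 249 252 251 249 250 250 244 247 246 245 254 244  75 106  91  89  94]
 [246 249 251 251 249 250 249 244 248 246 242 251 247 100 105  87  89  90]
 [246 248 252 251 250 249 249 245 247 245 242 252 243  93 112  89  85  88]
 [247 249 252 251 250 250 250 247 247 245 243 252 243 124 108  87  96  91]]
```

View pics/topcrop.png

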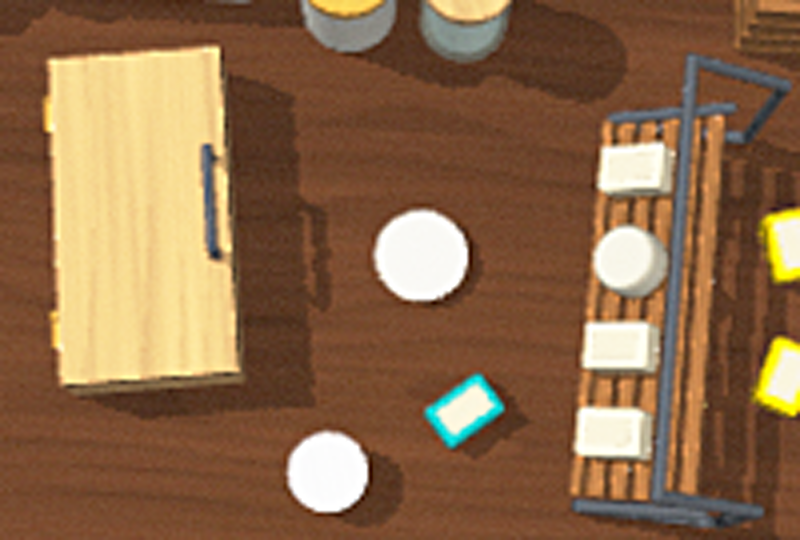

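The crop shows the lid with its handle at crop (211,200), the rack with its rail at crop x≈675, and three bars plus the pumice, which is second from the far end. The lid measures 270×142 mm on the z = 63 mm plane, which matches the stated sizes. Next I move above the handle for a closer view.

```bash
cat >> h.py <<'E'
def down(az_y,lean=0,ax=None):  # tool down, tool y at azimuth az_y (deg)
    a=np.radians(az_y); y=np.array([np.cos(a),np.sin(a),0]); z=np.array([0,0,-1.]); return np.column_stack([np.cross(y,z),y,z])
def delta(p0,R0,p,R):
    return np.round(np.r_[R0.T@(np.asarray(p)-p0)*100, Rn.from_matrix(R0.T@R).as_rotvec(degrees=True)],2)
E
python3 - <<'E'
from h import *
T=load('top0');S=load('scene0')
print(proj(T,(.5734,.1457,.091)),proj(S,(.5734,.1457,.091)), 'pump',plane(T,(155,180),.1))
s=read_state(); print(delta(s['position'],s['tcp_rot'],[.573,.146,.22],down(98.8)))
E
```

```text
[277.10551047 184.16207583] [379.46974244 218.33084245] pump [0.55965819 0.52914041 0.1       ]
[-5.236e+01 -3.500e+01  1.630e+00 -6.000e-02 -1.000e-02 -2.219e+01]
```

Request:
jog_arm(series=[-3.3, -2.2, 0.1, 0, 0, 0, 8.7, -6.6, -4.4, 0.2, 0, 0, 0, 8.7, -9.9, -6.6, 0.3, 0, 0, 0, 8.7, -13.2, -8.8, 0.4, 0, 0, 0, 8.7, -16.5, -11, 0.5, 0, 0, 0, 8.7, -19.8, -13.2, 0.6, 0, 0, 0, 8.7, -23.1, -15.4, 0.7, 0, 0, 0, 8.7, -26.2, -17.5, 0.8, 0, 0, 0, 8.7])

```text
time: 0.82
position: [0.3603, 0.375, 0.2285]
tcp_rot: [[-0.973, 0.232, 0.0], [0.232, 0.973, 0.0], [0.0, 0.0, -1.0]]
contact_force: [0.1, 1.2, -0.2]
opening: 0.0871
grip_force: 0.0
```

Request:
jog_arm(series=[-3.7, -2.5, 0.1, 0, 0, -3.1, 8.7, -7.4, -5.0, 0.2, 0, 0, -6.2, 8.7, -11.1, -7.5, 0.3, 0, 0, -9.3, 8.7, -14.8, -10, 0.4, 0, 0, -12.4, 8.0, -18.5, -12.4, 0.5, 0, 0, -15.5, 7, -22.2, -14.9, 0.6, 0, 0, -18.6, 6, -25.2, -16.9, 0.7, 0, 0, -21, 5, -26.2, -17.5, 0.8, 0, 0, -22.2, 4])

```text
time: 1.48
position: [0.5758, 0.1412, 0.2204]
tcp_rot: [[-0.988, -0.151, 0.001], [-0.151, 0.988, -0.002], [-0.001, -0.002, -1.0]]
contact_force: [0.3, -0.5, 0.7]
opening: 0.0615
grip_force: 0.0
```

```bash
python3 - <<'E'
from h import *
s=read_state(); print(s['time'],s['position'],s['q'],s['contact_force'])
shot('wrist','w1'); s=read_state(); print(s['position'],np.round(s['tcp_rot'],3))
E
```

```text
1.4833 [0.57577201 0.14120114 0.22044652] [-34.75127378  15.63129562  19.97164994  91.21191515  -5.38055332
  74.09776446  84.7127088 ] [ 0.27830799 -0.53132784  0.67701244]
[0.57738919 0.13814741 0.21996446] [[-0.989 -0.148  0.001]
 [-0.148  0.989 -0.003]
 [-0.001 -0.004 -1.   ]]
```

View pics/w1.png

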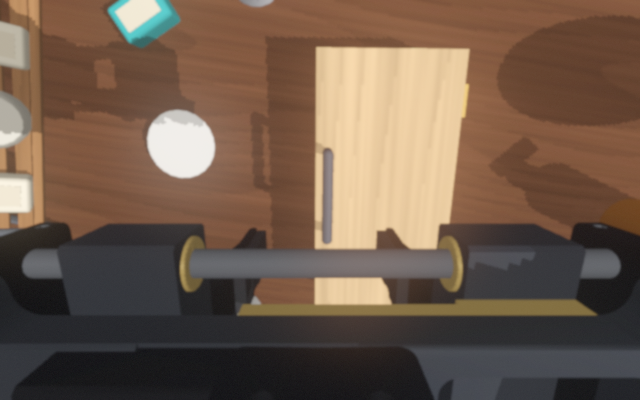

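The wrist view has its top towards the robot. It shows the handle bar at x≈328, rows 150–241, and the lid's right (hinge) edge with a hinge at (465,100).

```bash
python3 - <<'E'
from h import *
c=shot('wrist','w2'); s=read_state(); print(s['time'],s['position'],np.round(s['tcp_rot'],3))
T=load('top0')
b=blobs(c,(0,0,0),(180,255,140),(318,140,345,245),100)
for q in b: print(cv2.boundingRect(q),cen(q),cv2.contourArea(q),cv2.minAreaRect(q))
q=max(b,key=cv2.contourArea);r=cv2.boundingRect(q)
bx=cv2.boxPoints(cv2.minAreaRect(q)); bx=bx[np.argsort(bx[:,1])]; e0=bx[:2].mean(0); e1=bx[2:].mean(0)
P0,P1=plane(c,e0,.091),plane(c,e1,.091); print(P0,P1,np.linalg.norm(P1-P0),(P0+P1)/2, np.degrees(np.arctan2(*(P0-P1)[1::-1])))
print('tri',tri((c,cen(q)),(T,(277.5,184.7))))
h=blobs(c,(12,40,150),(30,170,255),(290,30,490,300),2000)
for q in h: print(cv2.approxPolyDP(cv2.convexHull(q),4,True)[:,0].tolist())
E
```

```text
1.5833 [0.5756558  0.14089063 0.21989237] [[-0.989 -0.147  0.   ]
 [-0.147  0.989 -0.003]
 [ 0.    -0.003 -1.   ]]
(326, 148, 9, 94) [329.27127883 198.1442348 ] 397.5 ((329.912841796875, 194.49317932128906), (7.162306785583496, 93.02859497070312), 0.6661999821662903)
[0.52910055 0.1385527  0.091     ] [0.61617159 0.15113423 0.091     ] 0.08797534299407614 [0.57263607 0.14484346 0.091     ] -171.77782376278648
tri (array([0.57547574, 0.14537505, 0.08095646]), np.float64(0.001304972769067594))
[[473, 46], [476, 95], [454, 221], [428, 249], [318, 248], [319, 46]]
```

```bash
python3 - <<'E'
from h import *
S=load('scene0');h=cv2.cvtColor(S['color'],cv2.COLOR_RGB2HSV); print(h[203:240:3,370:390,1])
s=read_state(); print(s['time'],s['position']); print(delta(s['position'],s['tcp_rot'],[.573,.1452,.14],down(98.6)))
E
```

```text
[[ 85  84  82  82  83  83  81  82  80  80  81  84  83  81  81  81  82  83
   85  85]
 [ 84  83  85  83  82  83  80  84  82  79  81  80  81  81  81  80  81  82
   83  83]
 [ 90  82  82  86  89  58  24  15  64  83  81  81  82  80  83  81  81  82
   80  83]
 [ 99  95  85  86  93  46  16  20  13  67  83  82  82  82  84  82  81  81
   80  81]
 [101  99  89  82  85  86  79  54  20  13  68  84  84  83  82  82  81  81
   81  82]
 [ 96  98  98  91  82  83  87  88  58  20  18  73  84  82  82  81  84  81
   81  80]
 [ 98  98 101  98  86  82  85  85  91  46  19  31  76  84  82  81  82  82
   82  81]
 [101  97  99  99  92  86  83  84  86  90  43  21  33  75  82  81  81  82
   82  82]
 [113  99 100  99  98  91  83  83  85  87  89  34  19  34  79  83  81  81
   80  81]
 [123 106  97 100  97 102  91  82  84  85  88  87  19  15  73  83  81  79
   80  81]
 [131 123 108  98  97  98 102  97  91  86  90  54  20  50  80  83  82  82
   80  82]
 [124 128 125 101  96  98 103  97  91  84  87  84  80  81  83  82  82  79
   79  82]
 [125 124 122 113 102  95  97 100  98  91  83  83  85  83  82  82  81  81
   80  83]]
1.5833 [0.5756558  0.14089063 0.21989237]
[ 0.2   0.49  7.99 -0.14 -0.01 -0.15]
```

Request:
jog_arm(series=[0, 0.1, 1.5, 0, 0, 0, 4, 0.1, 0.2, 3, 0, 0, 0, 4, 0.2, 0.4, 5, 0, 0, 0, 4, 0.2, 0.5, 6.5, 0, 0, 0, 4, 0.2, 0.5, 7.5, 0, 0, 0, 4, 0.2, 0.5, 8, 0, 0, 0, 4, 0.2, 0.5, 8, 0, 0, 0, 4, 0.2, 0.5, 8, 0, 0, 0, 4])

```text
time: 2.25
position: [0.5709, 0.1509, 0.1411]
tcp_rot: [[-0.988, -0.153, 0.001], [-0.153, 0.988, 0.0], [-0.001, 0.0, -1.0]]
contact_force: [0.9, 0.0, 1.1]
opening: 0.0399
grip_force: 0.0
```

```bash
python3 - <<'E'
from h import *
c=shot('wrist','w3'); s=read_state(); p,R=s['position'],s['tcp_rot'];print(s['time'],p,np.round(R,3)); 
print(delta(p,R,[.573,.1452,.091],down(98.5)))
C=load('w2')
for cc,box in((C,(318,140,345,245)),(c,(300,60,360,245))):
    h=cv2.cvtColor(cc['color'],cv2.COLOR_RGB2HSV)
for q in blobs(c,(0,0,0),(180,255,140),(300,60,360,232),60): print(cv2.boundingRect(q),cen(q),plane(c,cen(q),.091)); r=cv2.boundingRect(q)
print('near end (robot side) tri', tri((C,(329.5,148)),(c,(r[0]+r[2]/2,r[1]))), plane(c,(r[0]+r[2]/2,r[1]),.091))
E
```

```text
2.3 [0.57118105 0.15097603 0.14147685] [[-0.988 -0.153  0.001]
 [-0.153  0.988  0.001]
 [-0.001  0.    -1.   ]]
[-0.09 -0.6   5.05  0.02  0.07  0.3 ]
(308, 160, 13, 72) [313.92871732 195.83946078] [0.55008561 0.14252519 0.091     ]
near end (robot side) tri (array([0.53243827, 0.1393515 , 0.0389756 ]), np.float64(0.00017361822197861236)) [0.52670977 0.13942925 0.091     ]
```

Request:
jog_arm(series=[0, -0.3, 1, 0, 0, 0, 4, 0, -0.5, 2, 0, 0, 0, 4, 0, -0.5, 3.5, 0, 0, 0, 4, 0, -0.5, 4.5, 0, 0, 0, 4, 0, -0.5, 5, 0, 0, 0, 4, 0, -0.5, 5, 0, 0, 0, 0.4, 0, -0.5, 5, 0, 0, 0, 0.4, 0, -0.5, 5, 0, 0, 0, 0.4], force=20)

```text
time: 2.97
position: [0.5719, 0.146, 0.0911]
tcp_rot: [[-0.988, -0.153, 0.001], [-0.153, 0.988, 0.0], [-0.001, 0.0, -1.0]]
contact_force: [-0.6, -0.2, -0.3]
opening: 0.0276
grip_force: 0.0
```

Request:
jog_arm(series=[0, 0, 0, 0, 0, 0, 0.4, 0, 0, 0, 0, 0, 0, 0.4, 0, 0, 0, 0, 0, 0, 0.4, 0, 0, 0, 0, 0, 0, 0.4, 0, 0, 0, 0, 0, 0, 0.4, 0, 0, 0, 0, 0, 0, 0.4, 0, 0, 0, 0, 0, 0, 0.4, 0, 0, 0, 0, 0, 0, 0.4])

```text
time: 3.63
position: [0.5717, 0.1461, 0.0909]
tcp_rot: [[-0.988, -0.153, 0.001], [-0.153, 0.988, 0.001], [-0.001, 0.0, -1.0]]
contact_force: [-1.4, 1.5, 5.3]
opening: 0.0089
grip_force: 20.0
```

```bash
python3 - <<'E'
from h import *
# (u,v,z) frame
def pose(th):
    t=np.radians(th); v,z=-.128,.036
    p=np.array([0,v*np.cos(t)+z*np.sin(t),-v*np.sin(t)+z*np.cos(t)])
    f=25*th/110; R0=np.column_stack([[-1,0,0],[0,1,0],[0,0,-1]])
    return p,R0@Rn.from_euler('x',f,degrees=True).as_matrix()
for k in range(3):
    th=np.array([[0,2,6,11,16,21,26,31,36],[36,41,46,51,56,61,66,71,76],[76,81,86,91,96,100,104,107,109]][k])
    p0,R0=pose(th[0]); print([ [float(x) for x in np.round(delta(p0,R0,*pose(t)),1)[1:4]] for t in th[1:]])
E
```

```text
[[0.1, -0.4, 0.4], [0.4, -1.3, 1.4], [0.9, -2.4, 2.5], [1.5, -3.4, 3.6], [2.1, -4.4, 4.8], [2.9, -5.2, 5.9], [3.7, -6.1, 7.0], [4.6, -6.8, 8.2]]
[[0.8, -0.8, 1.1], [1.7, -1.5, 2.3], [2.7, -2.2, 3.4], [3.7, -2.8, 4.6], [4.8, -3.2, 5.7], [5.9, -3.6, 6.8], [7.0, -3.9, 8.0], [8.1, -4.0, 9.1]]
[[1.1, -0.3, 1.1], [2.3, -0.4, 2.3], [3.4, -0.5, 3.4], [4.6, -0.4, 4.6], [5.5, -0.3, 5.4], [6.4, -0.2, 6.4], [7.1, -0.0, 7.0], [7.6, 0.1, 7.5]]
```

Request:
jog_arm(series=[0, 0.1, -0.4, 0.4, 0, 0, 0.4, 0, 0.4, -1.3, 1.4, 0, 0, 0.4, 0, 0.9, -2.4, 2.5, 0, 0, 0.4, 0, 1.5, -3.4, 3.6, 0, 0, 0.4, 0, 2.1, -4.4, 4.8, 0, 0, 0.4, 0, 2.9, -5.2, 5.9, 0, 0, 0.4, 0, 3.7, -6.1, 7.0, 0, 0, 0.4, 0, 4.6, -6.8, 8.2, 0, 0, 0.4])

```text
time: 4.3
position: [0.5654, 0.1895, 0.1594]
tcp_rot: [[-0.989, -0.149, 0.024], [-0.151, 0.978, -0.144], [-0.001, -0.146, -0.989]]
contact_force: [3.5, -5.7, 2.5]
opening: 0.0092
grip_force: 20.0
```

Request:
jog_arm(series=[0, 0.8, -0.8, 1.1, 0, 0, 0.4, 0, 1.7, -1.5, 2.3, 0, 0, 0.4, 0, 2.7, -2.2, 3.4, 0, 0, 0.4, 0, 3.7, -2.8, 4.6, 0, 0, 0.4, 0, 4.8, -3.2, 5.7, 0, 0, 0.4, 0, 5.9, -3.6, 6.8, 0, 0, 0.4, 0, 7.0, -3.9, 8.0, 0, 0, 0.4, 0, 8.1, -4.0, 9.1, 0, 0, 0.4])

```text
time: 4.97
position: [0.5531, 0.2758, 0.1888]
tcp_rot: [[-0.988, -0.144, 0.05], [-0.152, 0.943, -0.295], [-0.005, -0.299, -0.954]]
contact_force: [2.8, -0.5, 14.4]
opening: 0.0091
grip_force: 20.0
```

Request:
jog_arm(series=[0, 1.1, -0.3, 1.1, 0, 0, 0.4, 0, 2.3, -0.4, 2.3, 0, 0, 0.4, 0, 3.4, -0.5, 3.4, 0, 0, 0.4, 0, 4.6, -0.4, 4.6, 0, 0, 0.4, 0, 5.5, -0.3, 5.4, 0, 0, 0.4, 0, 6.4, -0.2, 6.4, 0, 0, 0.4, 0, 7.1, 0, 7.0, 0, 0, 0.4, 0, 7.6, 0.1, 7.5, 0, 0, 0.4])

```text
time: 5.63
position: [0.5422, 0.3481, 0.1634]
tcp_rot: [[-0.988, -0.138, 0.069], [-0.154, 0.897, -0.415], [-0.005, -0.42, -0.907]]
contact_force: [9.1, 1.1, 2.8]
opening: 0.0089
grip_force: 20.0
```

```bash
python3 - <<'E'
from h import *
s=read_state(); print(s['time'],s['position'],s['contact_force'],s['opening'],s['q'])
a=shot('top','top1')['color'][130:260,200:360]; cv2.imwrite('pics/t1.png',cv2.resize(a,None,fx=4,fy=4)[:,:,::-1])
E
```

```text
5.6333 [0.54218809 0.3481247  0.16336002] [9.1388519  1.10652428 2.75362546] 0.008919673911565906 [-58.72304916  34.45756107  17.7766912   76.49441634  10.69549192
  84.45350889  53.75431837]
```

View pics/t1.png

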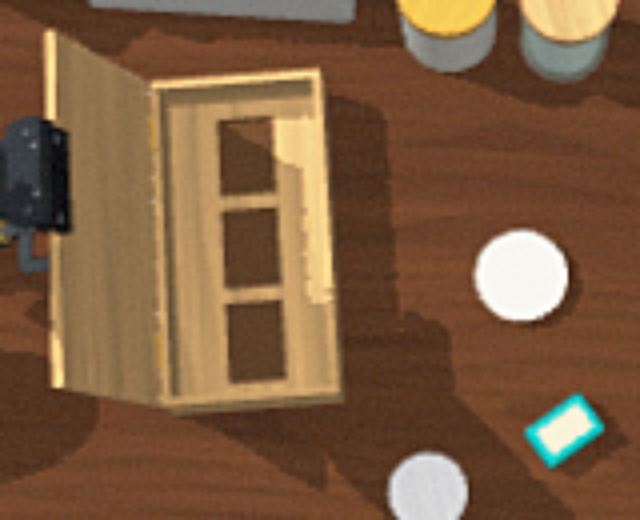

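The lid has followed the handle. The pads lie at crop (247,155), (251,247) and (257,341). Now I release the handle and back out.

Request:
jog_arm(series=[0, 0, 0, 0, 0, 0, 2.2, 0, 0, 0, 0, 0, 0, 2.2, 0, 0, 0, 0, 0, 0, 2.2, 0, 0, -0.5, 0, 0, 0, 2.2, 0, 0, -1.5, 0, 0, 0, 2.2, 0, 0, -3, 0, 0, 0, 2.2, 0, 0, -5, 0, 0, 0, 2.2, 0, 0, -7, 0, 0, 0, 2.2])

```text
time: 6.35
position: [0.5354, 0.3769, 0.2281]
tcp_rot: [[-0.988, -0.139, 0.064], [-0.153, 0.897, -0.415], [0.0, -0.419, -0.908]]
contact_force: [-0.6, 0.3, 1.6]
opening: 0.0219
grip_force: 0.0
```

```bash
python3 - <<'E'
from h import *
T=shot('top','top2');S=shot('scene','scene2')
print(read_state()['position'],read_state()['contact_force'])
for q in blobs(T,(0,60,40),(20,255,130),(252,155,275,230),80): print(cen(q),cv2.minAreaRect(q),plane(T,cen(q),.006))
print('scene hsv')
for q in blobs(S,(0,60,20),(20,255,115),(365,185,430,270),60): print(cen(q),cv2.contourArea(q),plane(S,cen(q),.006),cv2.boundingRect(q))
a=cv2.resize(S['color'][170:290,350:480],None,fx=5,fy=5);cv2.imwrite('pics/s2.png',a[:,:,::-1])
E
```

```text
[0.53596725 0.37908891 0.23045419] [0.17002189 0.0420861  0.49299915]
[261.12546399 168.75501114] ((261.1575927734375, 168.5214080810547), (19.02537727355957, 13.473711013793945), 86.42366790771484) [0.64408566 0.21550513 0.006     ]
[262.25957447 191.5893617 ] ((262.275390625, 191.45692443847656), (19.359037399291992, 13.590154647827148), 86.8201675415039) [0.56519082 0.20409365 0.006     ]
[263.50136054 215.03197279] ((263.5277099609375, 214.99847412109375), (19.802797317504883, 14.033914566040039), 86.8201675415039) [0.48608963 0.19239365 0.006     ]
scene hsv
[388.79234973 213.1284153 ] 183.0 [0.4867387  0.19114194 0.006     ] (381, 205, 17, 17)
[395.0461165  233.09223301] 206.0 [0.56596771 0.20228915 0.006     ] (386, 224, 19, 19)
[370.4135737  249.57370095] 471.5 [0.62612826 0.12107696 0.006     ] (365, 209, 17, 61)
[401.61538462 251.58305463] 149.5 [0.63486591 0.21431383 0.006     ] (393, 245, 18, 14)
```

View pics/s2.png

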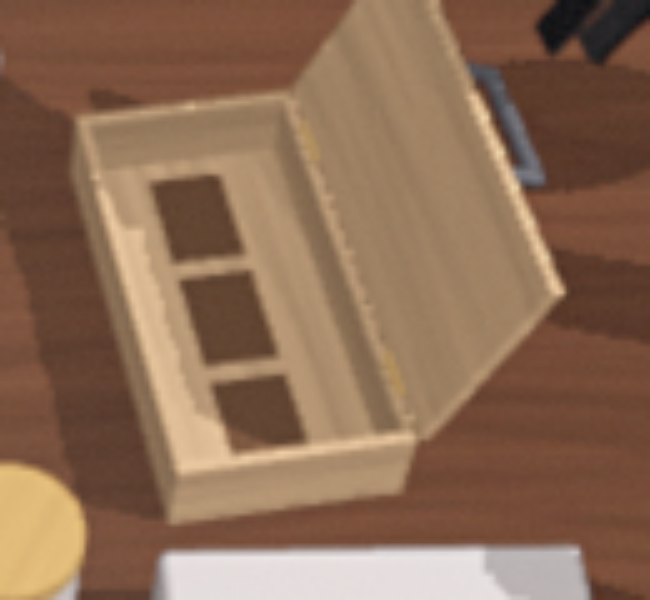

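The pads from the two views agree: pad1 is at about (0.5655, 0.2033) and the row azimuth is about 8.4°, centred across the case. The open lid would foul the 190 mm gripper body over the row, so I will set each bar about 21 mm to the front of its pad and then slide it back square. Now to the rack.

```bash
cat >> h.py <<'E'
from scipy.spatial.transform import Slerp
def rackR(az=-2.6,tilt=35):
    a=np.radians(az);t=np.radians(tilt); y=np.array([np.cos(a),np.sin(a),0]); x=np.array([np.sin(a),-np.cos(a),0])
    n=-np.sin(t)*x+np.array([0,0,np.cos(t)]); return np.column_stack([np.cross(y,-n),y,-n])
def path(p0,R0,p1,R1,calls,lift=0,n=8,via=None):
    N=calls*n; sl=Slerp([0,1],Rn.from_matrix([R0,R1])); P=[];Q=[]
    for i in range(N+1):
        f=i/N; P.append((1-f)*np.asarray(p0)+f*np.asarray(p1)+[0,0,4*lift*f*(1-f)]); Q.append(sl(f).as_matrix())
    for k in range(calls):
        print('call',k); 
        for i in range(1,n+1): print([float(x) for x in np.round(delta(P[k*n],Q[k*n],P[k*n+i],Q[k*n+i]),1)],end=',')
        print()
E
python3 - <<'E'
from h import *
s=read_state();print(s['time'],s['position'])
R=rackR(); p=np.array([.4828,-.1865,.0587])-R[:,2]*.13; print(p,R)
path(s['position'],s['tcp_rot'],p,R,2,lift=.05)
E
```

```text
6.45 [0.53596725 0.37908891 0.23045419]
[ 0.48618249 -0.11201182  0.16518977] [[ 0.03715918  0.99897057 -0.02601914]
 [ 0.81830878 -0.04536299 -0.57298598]
 [-0.57357644  0.         -0.81915204]]
call 0
[0.8, -3.0, 0.5, 0.8, -0.2, 6.2],[1.6, -6.0, 1.2, 1.6, -0.4, 12.4],[2.3, -8.9, 2.1, 2.5, -0.7, 18.7],[3.1, -11.7, 3.0, 3.3, -0.9, 24.9],[3.9, -14.5, 4.1, 4.1, -1.1, 31.1],[4.7, -17.2, 5.4, 4.9, -1.4, 37.3],[5.5, -19.9, 6.8, 5.8, -1.6, 43.5],[6.3, -22.4, 8.3, 6.6, -1.8, 49.8],
call 1
[-1.3, -2.1, 2.0, 0.8, -0.2, 6.2],[-2.5, -4.1, 4.1, 1.6, -0.4, 12.4],[-3.6, -6.0, 6.3, 2.5, -0.7, 18.7],[-4.8, -7.9, 8.7, 3.3, -0.9, 24.9],[-5.8, -9.8, 11.2, 4.1, -1.1, 31.1],[-6.8, -11.6, 13.8, 4.9, -1.4, 37.3],[-7.7, -13.3, 16.6, 5.8, -1.6, 43.5],[-8.5, -15.0, 19.5, 6.6, -1.8, 49.8],
```

Request:
jog_arm(series=[0.8, -3.0, 0.5, 0.8, -0.2, 6.2, 4.7, 1.6, -6.0, 1.2, 1.6, -0.4, 12.4, 4.7, 2.3, -8.9, 2.1, 2.5, -0.7, 18.7, 4.7, 3.1, -11.7, 3.0, 3.3, -0.9, 24.9, 4.7, 3.9, -14.5, 4.1, 4.1, -1.1, 31.1, 4.7, 4.7, -17.2, 5.4, 4.9, -1.4, 37.3, 4.7, 5.5, -19.9, 6.8, 5.8, -1.6, 43.5, 4.7, 6.3, -22.4, 8.3, 6.6, -1.8, 49.8, 4.7])

```text
time: 7.12
position: [0.5095, 0.1299, 0.2455]
tcp_rot: [[-0.735, 0.676, 0.06], [0.556, 0.651, -0.517], [-0.388, -0.346, -0.854]]
contact_force: [0.9, 0.7, 0.1]
opening: 0.0471
grip_force: 0.0
```

Request:
jog_arm(series=[-1.3, -2.1, 2.0, 0.8, -0.2, 6.2, 4.7, -2.5, -4.1, 4.1, 1.6, -0.4, 12.4, 4.7, -3.6, -6.0, 6.3, 2.5, -0.7, 18.7, 4.7, -4.8, -7.9, 8.7, 3.3, -0.9, 24.9, 4.7, -5.8, -9.8, 11.2, 4.1, -1.1, 31.1, 4.7, -6.8, -11.6, 13.8, 4.9, -1.4, 37.3, 4.7, -7.7, -13.3, 16.6, 5.8, -1.6, 43.5, 4.7, -8.5, -15.0, 19.5, 6.6, -1.8, 49.8, 4.7])

```text
time: 7.78
position: [0.4835, -0.1155, 0.1635]
tcp_rot: [[0.044, 0.999, -0.031], [0.816, -0.053, -0.576], [-0.577, 0.0, -0.817]]
contact_force: [0.9, 0.7, -0.5]
opening: 0.0469
grip_force: 0.0
```

```bash
python3 - <<'E'
from h import *
for i in range(3): c=shot('wrist','w4')
s=read_state();print(s['time'],s['position'],np.round(s['tcp_rot'],3),s['q'])
E
```

```text
7.9333 [ 0.48216241 -0.1166846   0.16321292] [[ 0.041  0.999 -0.035]
 [ 0.815 -0.054 -0.578]
 [-0.579 -0.005 -0.816]] [-54.57535865  12.92690439  45.05317326 113.37111616  27.23709371
  68.53036597 -25.19642176]
```

View pics/w4.png

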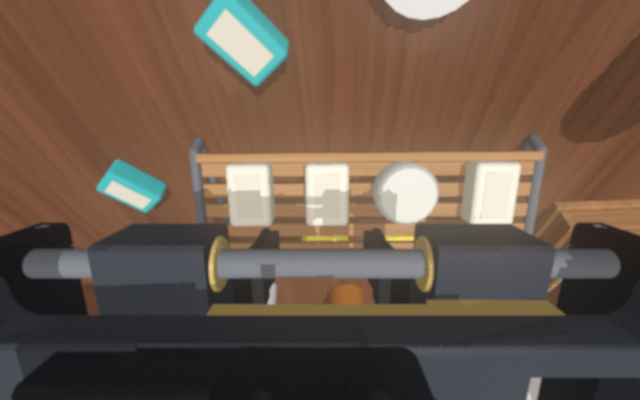

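The wrist view has its top down-slope. It shows the bars at about (250,195), (327,194) and (493,192), and the pumice at (406,194).

```bash
python3 - <<'E'
from h import *
c=load('w4');T=load('top0');S=load('scene0')
B=sorted(blobs(c,(0,0,150),(45,75,255),(205,155,530,226),500),key=lambda q:q[:,0,0].mean())
tc=[(378,242.6),(379.9,220.9),(381.7,199.3),(383.5,176.5)]; sc=[(271.6,186.5),(269.4,203.0),(266.7,221.1),(264.4,241.6)]
R=rackR();n=-R[:,2]
g=cv2.cvtColor(c['color'],cv2.COLOR_RGB2GRAY)
for q,t,s in zip(B,tc,sc):
    r=cv2.boundingRect(q); X,e=tri((c,cen(q)),(T,t),(S,s)); print(r,cen(q).round(1),X.round(4),round(e,4),'n',round(n@X,4),'s',round(-R[:,0]@X,4),'y',round(R[:,1]@X,4))
for row in(180,200,215): print(row,g[row,215:270].tolist())
for col in(250,327): print(col,g[150:236,col].tolist())
E
```

```text
(225, 162, 50, 64) [249.6 193.3] [ 0.4124 -0.183   0.0576] 0.0016 n -0.047 s 0.1675 y 0.4203
(304, 162, 46, 64) [326.7 193.2] [ 0.4819 -0.1865  0.0577] 0.0011 n -0.047 s 0.1678 y 0.4898
(372, 161, 68, 64) [405.9 192.3] [ 0.5528 -0.1903  0.0569] 0.0011 n -0.048 s 0.1678 y 0.5609
(461, 161, 60, 64) [490.4 191.7] [ 0.6285 -0.193   0.0572] 0.0011 n -0.0474 s 0.1674 y 0.6367
180 [108, 102, 96, 93, 95, 100, 105, 109, 109, 113, 134, 175, 213, 234, 245, 248, 249, 250, 248, 245, 243, 242, 242, 242, 242, 242, 241, 242, 242, 242, 242, 242, 242, 242, 242, 242, 242, 242, 243, 242, 242, 242, 242, 243, 246, 249, 250, 251, 251, 250, 245, 238, 226, 202, 175]
200 [89, 91, 95, 99, 101, 101, 99, 97, 92, 90, 89, 94, 122, 161, 183, 191, 196, 197, 197, 197, 194, 192, 190, 189, 189, 189, 189, 189, 189, 189, 189, 189, 189, 189, 189, 189, 189, 189, 189, 189, 189, 189, 189, 190, 188, 190, 193, 197, 198, 198, 197, 193, 187, 181, 170]
215 [122, 121, 121, 120, 120, 120, 122, 122, 122, 123, 124, 122, 124, 132, 153, 174, 187, 194, 196, 197, 196, 194, 191, 189, 188, 188, 189, 188, 189, 189, 188, 188, 189, 188, 188, 
[... 269 characters left out ...]
 242, 242, 242, 242, 241, 241, 234, 216, 198, 190, 190, 189, 189, 189, 189, 189, 190, 189, 189, 189, 189, 189, 189, 189, 189, 189, 189, 189, 188, 188, 188, 189, 189, 189, 189, 191, 193, 195, 196, 196, 193, 186, 168, 147, 130, 125, 123, 122, 124, 125, 123, 122, 116]
327 [106, 109, 122, 144, 159, 166, 168, 170, 172, 172, 168, 164, 165, 172, 191, 217, 234, 244, 250, 252, 252, 252, 251, 249, 246, 245, 245, 245, 245, 245, 245, 245, 245, 245, 244, 244, 244, 243, 236, 218, 200, 193, 191, 191, 192, 191, 191, 191, 191, 191, 191, 191, 191, 191, 191, 191, 191, 191, 191, 191, 190, 190, 190, 190, 190, 189, 189, 191, 193, 196, 197, 197, 196, 193, 183, 160, 136, 124, 122, 125, 125, 126, 126, 125, 127, 137]
```

```bash
python3 - <<'E'
from h import *
c=load('w4');R=rackR();n=-R[:,2];xs=-R[:,0];yr=R[:,1]
def pl(p,k):
    o,d=ray(c,p); return o+d*(k-n@o)/(n@d)
for k in(-.055,-.05,-.045,-.04):
    a,b=pl((327,164.5),k),pl((327,225.3),k); m=(a+b)/2
    l,r=pl((303.5,195),k),pl((350,195),k)
    L1=[round(float(yr@pl((x,195),k)),4) for x in(227,273.5,463.5,520,304,349.5)]
    print(k,'len',np.linalg.norm(a-b).round(4),'s',(xs@m).round(4),'mid',m.round(4),'wid',L1)
E
```

```text
-0.055 len 0.0582 s 0.1715 mid [ 0.4807 -0.1941  0.0533] wid [0.3954, 0.439, 0.6156, 0.6675, 0.4676, 0.51]
-0.05 len 0.0572 s 0.1704 mid [ 0.4809 -0.1903  0.0568] wid [0.397, 0.4399, 0.6133, 0.6643, 0.4679, 0.5096]
-0.045 len 0.0561 s 0.1692 mid [ 0.481  -0.1864  0.0602] wid [0.3987, 0.4408, 0.611, 0.6611, 0.4683, 0.5092]
-0.04 len 0.0551 s 0.168 mid [ 0.4812 -0.1826  0.0636] wid [0.4003, 0.4417, 0.6087, 0.6579, 0.4687, 0.5088]
```

```bash
cat >> h.py <<'E'
RR=rackR(); XS,YR,NN=-RR[:,0],RR[:,1],-RR[:,2]
def rk(s,y,k): return XS*s+YR*y+NN*k
E
python3 - <<'E'
from h import *
p=np.array([.4862,-.1120,.1652]); print(rk(.167,.489,-.042)); print(delta(p,RR,rk(.167,.489,.008),RR))
E
```

```text
[ 0.48119822 -0.18290548  0.06138288]
[ 0.13 -0.18  7.58  0.    0.    0.  ]
```

Request:
jog_arm(series=[0, 0, 2, 0, 0, 0, 4.8, 0.1, -0.1, 4, 0, 0, 0, 4.8, 0.1, -0.2, 6, 0, 0, 0, 4.8, 0.1, -0.2, 7.2, 0, 0, 0, 4.8, 0.1, -0.2, 7.6, 0, 0, 0, 4.8, 0.1, -0.2, 7.6, 0, 0, 0, 4.8, 0.1, -0.2, 7.6, 0, 0, 0, 4.8, 0.1, -0.2, 7.6, 0, 0, 0, 4.8])

```text
time: 8.6
position: [0.4804, -0.1562, 0.1018]
tcp_rot: [[0.037, 0.999, -0.029], [0.816, -0.047, -0.576], [-0.577, -0.002, -0.817]]
contact_force: [-0.4, -0.0, -0.4]
opening: 0.0479
grip_force: 0.0
```

```bash
python3 - <<'E'
from h import *
c=shot('wrist','w5');s=read_state();p=s['position'];R=s['tcp_rot'];print(s['time'],p,np.round(R,3),'s,y,k',XS@p,YR@p,NN@p,s['opening'])
print(delta(p,R,rk(.167,.489,-.042),RR))
g=cv2.cvtColor(c['color'],cv2.COLOR_RGB2GRAY)
for q in sorted(blobs(c,(0,0,150),(45,75,255),(150,100,560,232),300),key=lambda q:q[:,0,0].mean()): print(cv2.boundingRect(q),cen(q))
def pl(p,k):
    o,d=ray(c,p); return o+d*(k-NN@o)/(NN@d)
for row in(165,185):
  e=np.where(np.abs(np.diff((g[row,180:470]>165).astype(int))))[0]+180.5
  print(row,[(float(x),round(float(YR@pl((x,row),-.037)),4)) for x in e])
E
```

```text
8.65 [ 0.48031075 -0.1562589   0.10174804] [[ 0.038  0.999 -0.029]
 [ 0.816 -0.047 -0.576]
 [-0.577 -0.002 -0.817]] s,y,k 0.16838035364674483 0.4869046734669371 0.006310233232778822 0.048195448924419446
[ 0.16  0.22  4.83 -0.16  0.25 -0.03]
(189, 181, 67, 51) [223.54300887 204.25554388]
(295, 181, 61, 51) [325.09807692 206.22954545]
(384, 181, 91, 51) [426.49557746 206.68885519]
(501, 182, 59, 50) [532.67994766 205.83598299]
165 []
185 [(250.5, 0.4416), (252.5, 0.4429), (292.5, 0.4682), (298.5, 0.472), (404.5, 0.5388), (413.5, 0.5445)]
```

Request:
jog_arm(series=[0.1, 0.1, 1, 0, 0.2, 0, 4.4, 0.2, 0.2, 2, 0, 0.2, 0, 4.4, 0.2, 0.2, 3, 0, 0.2, 0, 4.4, 0.2, 0.2, 4, 0, 0.2, 0, 4.4, 0.2, 0.2, 4.8, 0, 0.2, 0, 4.4, 0.2, 0.2, 4.8, 0, 0.2, 0, 4.4, 0.2, 0.2, 4.8, 0, 0.2, 0, 3.3, 0.2, 0.2, 4.8, 0, 0.2, 0, 3.3], force=15)

```text
time: 9.32
position: [0.4806, -0.183, 0.0612]
tcp_rot: [[0.038, 0.999, -0.03], [0.817, -0.048, -0.574], [-0.575, -0.002, -0.818]]
contact_force: [-0.1, -0.5, -1.0]
opening: 0.0379
grip_force: 15.0
```

Request:
jog_arm(series=[0, 0, 0, 0, 0, 0, 3.3, 0, 0, 0, 0, 0, 0, 3.3, 0, 0, 0, 0, 0, 0, 3.3, 0, 0, 0, 0, 0, 0, 3.3, 0, 0, -0.5, 0, 0, 0, 3.3, 0, 0, -1.5, 0, 0, 0, 3.3, 0, 0, -3, 0, 0, 0, 3.3, 0, 0, -5, 0, 0, 0, 3.3])

```text
time: 9.98
position: [0.4805, -0.1548, 0.1017]
tcp_rot: [[0.038, 0.999, -0.033], [0.817, -0.05, -0.575], [-0.576, -0.005, -0.818]]
contact_force: [0.4, 1.0, -2.0]
opening: 0.0379
grip_force: 15.0
```

```bash
python3 - <<'E'
from h import *
s=read_state();p=s['position'];R=s['tcp_rot'];print(s['time'],p,'s,y,k',XS@p,YR@p,NN@p,s['opening'],s['contact_force'])
a=np.radians(8.5);u=np.array([np.cos(a),np.sin(a),0]);v=np.array([-np.sin(a),np.cos(a),0])
P1=np.array([.5655,.2033,.006]); tgt=P1-.021*v+[0,0,.08]
print(tgt); path(p,R,tgt,down(98.5),2,lift=.05)
E
```

```text
9.9833 [ 0.48049708 -0.15480128  0.10170971] s,y,k 0.16715866198433754 0.4870246872714858 0.00711887098396051 0.037907275938525116 [ 0.43693118  0.95063381 -2.02799486]
[0.568604   0.18253067 0.086     ]
call 0
[1.1, 0.4, -2.1, -2.0, 1.6, -6.1],[2.3, 0.9, -4.1, -3.9, 3.1, -12.2],[3.6, 1.3, -5.9, -5.8, 4.7, -18.3],[5.0, 1.8, -7.7, -7.8, 6.3, -24.4],[6.5, 2.2, -9.3, -9.7, 7.8, -30.5],[8.1, 2.6, -10.7, -11.7, 9.4, -36.6],[9.8, 3.1, -12.1, -13.6, 11.0, -42.8],[11.5, 3.5, -13.3, -15.6, 12.6, -48.9],
call 1
[0.9, 1.9, -0.4, -2.0, 1.6, -6.1],[1.9, 3.9, -0.7, -3.9, 3.1, -12.2],[2.9, 5.9, -0.8, -5.8, 4.7, -18.3],[4.0, 7.9, -0.8, -7.8, 6.3, -24.4],[5.1, 9.9, -0.6, -9.7, 7.8, -30.5],[6.3, 12.0, -0.2, -11.7, 9.4, -36.6],[7.5, 14.0, 0.2, -13.6, 11.0, -42.8],[8.7, 16.2, 0.8, -15.6, 12.6, -48.9],
```

Request:
jog_arm(series=[1.1, 0.4, -2.1, -2.0, 1.6, -6.1, 3.3, 2.3, 0.9, -4.1, -3.9, 3.1, -12.2, 3.3, 3.6, 1.3, -5.9, -5.8, 4.7, -18.3, 3.3, 5.0, 1.8, -7.7, -7.8, 6.3, -24.4, 3.3, 6.5, 2.2, -9.3, -9.7, 7.8, -30.5, 3.3, 8.1, 2.6, -10.7, -11.7, 9.4, -36.6, 3.3, 9.8, 3.1, -12.1, -13.6, 11.0, -42.8, 3.3, 11.5, 3.5, -13.3, -15.6, 12.6, -48.9, 3.3])

```text
time: 10.65
position: [0.525, 0.0156, 0.1448]
tcp_rot: [[-0.742, 0.658, 0.131], [0.602, 0.739, -0.302], [-0.295, -0.145, -0.944]]
contact_force: [-0.1, -1.0, -0.5]
opening: 0.0378
grip_force: 15.0
```

Request:
jog_arm(series=[0.9, 1.9, -0.4, -2.0, 1.6, -6.1, 3.3, 1.9, 3.9, -0.7, -3.9, 3.1, -12.2, 3.3, 2.9, 5.9, -0.8, -5.8, 4.7, -18.3, 3.3, 4.0, 7.9, -0.8, -7.8, 6.3, -24.4, 3.3, 5.1, 9.9, -0.6, -9.7, 7.8, -30.5, 3.3, 6.3, 12.0, -0.2, -11.7, 9.4, -36.6, 3.3, 7.5, 14.0, 0.2, -13.6, 11.0, -42.8, 3.3, 8.7, 16.2, 0.6, -15.6, 12.6, -48.9, 3.3])

```text
time: 11.32
position: [0.5686, 0.1849, 0.0887]
tcp_rot: [[-0.988, -0.156, -0.001], [-0.156, 0.988, 0.004], [0.001, 0.004, -1.0]]
contact_force: [-0.3, -0.6, -1.1]
opening: 0.0378
grip_force: 15.0
```

```bash
python3 - <<'E'
from h import *
for i in range(4): c=shot('wrist','w6')
s=read_state();p=s['position'];R=s['tcp_rot'];print(s['time'],p,np.round(R,3),s['opening'],s['grip_force'],s['contact_force'])
a=np.radians(8.5);v=np.array([-np.sin(a),np.cos(a),0])
print(delta(p,R,np.array([.5655,.2033,.05])-.021*v,down(98.5)))
E
```

```text
11.5167 [0.56863439 0.1833896  0.08856923] [[-0.989 -0.149 -0.   ]
 [-0.149  0.989  0.   ]
 [ 0.     0.    -1.   ]] 0.03771876790338435 14.974356293678284 [ 0.34028852  0.29947118 -0.56890301]
[ 0.02 -0.09  3.86  0.03 -0.01  0.06]
```

View pics/w6.png

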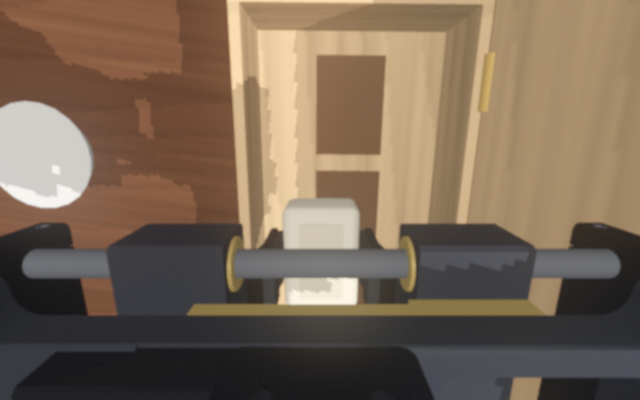

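The wrist view shows the bar in the gripper at about (320,250), with pad0 at (350,105) and part of pad1 at (347,200). As planned, the bar sits offset towards the front.

Request:
jog_arm(series=[0, 0, 1, 0, 0, 0, 3.3, 0, -0.1, 2, 0, 0, 0, 3.3, 0, -0.1, 3, 0, 0, 0, 3.3, 0, -0.1, 4, 0, 0, 0, 3.3, 0, -0.1, 5, 0, 0, 0, 3.3, 0, -0.1, 5.7, 0, 0, 0, 3.3, 0, -0.1, 5.8, 0, 0, 0, 3.3, 0, -0.1, 5.8, 0, 0, 0, 3.3])

```text
time: 12.18
position: [0.5689, 0.1829, 0.0305]
tcp_rot: [[-0.989, -0.15, -0.0], [-0.15, 0.989, 0.001], [-0.0, 0.001, -1.0]]
contact_force: [0.4, -0.2, -1.5]
opening: 0.0379
grip_force: 15.0
```

Request:
jog_arm(series=[0, 0, 0.05, 0, 0, 0, 3.3, 0, 0, 0.1, 0, 0, 0, 3.3, 0, 0, 0.15, 0, 0, 0, 3.3, 0, 0, 0.2, 0, 0, 0, 3.3, 0, 0, 0.25, 0, 0, 0, 3.3, 0, 0, 0.3, 0, 0, 0, 3.3, 0, 0, 0.35, 0, 0, 0, 3.3, 0, 0, 0.35, 0, 0, 0, 3.3])

```text
time: 12.85
position: [0.5692, 0.183, 0.0275]
tcp_rot: [[-0.989, -0.15, 0.001], [-0.15, 0.989, 0.002], [-0.001, 0.002, -1.0]]
contact_force: [-0.6, 0.7, -0.1]
opening: 0.038
grip_force: 15.0
```

```bash
python3 - <<'E'
from h import *
s=read_state();p=s['position'];R=s['tcp_rot'];print(s['time'],p,np.round(R,3),s['contact_force'],s['moment'])
c=load('w6')
for q in blobs(c,(0,60,20),(20,255,135),(305,40,395,165),500): print(cen(q),plane(c,cen(q),.006),cv2.minAreaRect(q))
E
```

```text
12.85 [0.56915075 0.18304805 0.02749707] [[-0.989 -0.15   0.001]
 [-0.15   0.989  0.002]
 [-0.001  0.002 -1.   ]] [-0.55334708  0.66351367 -0.06496414] [ 0.00603355 -0.00982126 -0.04051831]
[354.25153142 109.55093262] [0.48762132 0.19592903 0.006     ] ((350.4696960449219, 104.38926696777344), (61.7264289855957, 98.18132781982422), 3.1221303939819336)
```

Request:
jog_arm(series=[0, 0, 0.05, 0, 0, 0, 3.3, 0, 0, 0.05, 0, 0, 0, 3.3, 0, 0, 0.1, 0, 0, 0, 3.3, 0, 0, 0.1, 0, 0, 0, 3.3, 0, 0, 0.15, 0, 0, 0, 3.3, 0, 0, 0.15, 0, 0, 0, 3.3, 0, 0, 0.2, 0, 0, 0, 3.3, 0, 0, 0.2, 0, 0, 0, 3.3])

```text
time: 13.52
position: [0.5692, 0.183, 0.0255]
tcp_rot: [[-0.989, -0.15, 0.001], [-0.15, 0.989, 0.002], [-0.001, 0.002, -1.0]]
contact_force: [0.2, -0.5, -0.6]
opening: 0.0381
grip_force: 15.0
```

Request:
jog_arm(series=[0, 0, 0.05, 0, 0, 0, 3.3, 0, 0, 0.1, 0, 0, 0, 3.3, 0, 0, 0.1, 0, 0, 0, 3.3, 0, 0, 0.15, 0, 0, 0, 3.3, 0, 0, 0.15, 0, 0, 0, 3.3, 0, 0, 0.2, 0, 0, 0, 3.3, 0, 0, 0.2, 0, 0, 0, 3.3, 0, 0, 0.2, 0, 0, 0, 3.3])

```text
time: 14.18
position: [0.5694, 0.1832, 0.0243]
tcp_rot: [[-0.989, -0.15, 0.001], [-0.15, 0.989, 0.002], [-0.002, 0.002, -1.0]]
contact_force: [-3.5, -0.3, 7.8]
opening: 0.0379
grip_force: 15.0
```

Request:
jog_arm(series=[0, 0, 0, 0, 0, 0, 4.6, 0, 0, 0, 0, 0, 0, 4.6, 0, 0, 0, 0, 0, 0, 4.6, 0, 0, -0.5, 0, 0, 0, 4.6, 0, 0, -2, 0, 0, 0, 4.6, 0, 0, -4.5, 0, 0, 0, 4.6, 0, 0, -7.5, 0, 0, 0, 4.6, 0, 0, -10, 0, 0, 0, 4.6])

```text
time: 14.85
position: [0.5693, 0.1827, 0.1255]
tcp_rot: [[-0.989, -0.15, 0.001], [-0.15, 0.989, 0.002], [-0.002, 0.002, -1.0]]
contact_force: [1.2, -0.6, 0.2]
opening: 0.0459
grip_force: 0.0
```

```bash
python3 - <<'E'
from h import *
T=shot('top','top3');s=read_state();p=s['position'];R=s['tcp_rot'];print(s['time'],p,s['opening'])
g=rk(.167,.6360,.03); print(g)
path(p,R,g,RR,2,lift=.05)
E
```

```text
14.9 [0.57171582 0.18343134 0.13067573] 0.046127847174951345
[ 0.62992027 -0.14831885  0.12036183]
call 0
[-0.1, -2.1, -1.1, 2.0, -1.6, 6.1],[-0.1, -4.2, -2.1, 3.9, -3.1, 12.2],[-0.2, -6.3, -2.9, 5.9, -4.7, 18.3],[-0.2, -8.4, -3.5, 7.8, -6.3, 24.4],[-0.3, -10.5, -4.0, 9.8, -7.9, 30.5],[-0.3, -12.6, -4.4, 11.8, -9.4, 36.6],[-0.4, -14.7, -4.5, 13.7, -11.0, 42.6],[-0.4, -16.8, -4.5, 15.7, -12.6, 48.8],
call 1
[-1.5, -1.3, 0.8, 2.0, -1.6, 6.1],[-2.9, -2.5, 1.8, 3.9, -3.1, 12.2],[-4.3, -3.7, 2.9, 5.9, -4.7, 18.3],[-5.6, -4.9, 4.1, 7.8, -6.3, 24.4],[-6.9, -6.1, 5.5, 9.8, -7.9, 30.5],[-8.2, -7.3, 7.1, 11.8, -9.4, 36.6],[-9.4, -8.4, 8.8, 13.7, -11.0, 42.6],[-10.5, -9.5, 10.6, 15.7, -12.6, 48.8],
```

Request:
jog_arm(series=[-0.1, -2.1, -1.1, 2.0, -1.6, 6.1, 4.6, -0.1, -4.2, -2.1, 3.9, -3.1, 12.2, 4.6, -0.2, -6.3, -2.9, 5.9, -4.7, 18.3, 4.6, -0.2, -8.4, -3.5, 7.8, -6.3, 24.4, 4.6, -0.3, -10.5, -4.0, 9.8, -7.9, 30.5, 4.6, -0.3, -12.6, -4.4, 11.8, -9.4, 36.6, 4.6, -0.4, -14.7, -4.5, 13.7, -11.0, 42.6, 4.6, -0.4, -16.8, -4.5, 15.7, -12.6, 48.8, 4.6])

```text
time: 15.57
position: [0.5986, 0.0164, 0.1691]
tcp_rot: [[-0.735, 0.666, 0.131], [0.608, 0.732, -0.307], [-0.301, -0.146, -0.942]]
contact_force: [0.1, -1.2, -0.6]
opening: 0.046
grip_force: 0.0
```

Request:
jog_arm(series=[-1.5, -1.3, 0.8, 2.0, -1.6, 6.1, 4.6, -2.9, -2.5, 1.8, 3.9, -3.1, 12.2, 4.6, -4.3, -3.7, 2.9, 5.9, -4.7, 18.3, 4.6, -5.6, -4.9, 4.1, 7.8, -6.3, 24.4, 4.6, -6.9, -6.1, 5.5, 9.8, -7.9, 30.5, 4.6, -8.2, -7.3, 7.1, 11.8, -9.4, 36.6, 4.6, -9.4, -8.4, 8.8, 13.7, -11.0, 42.6, 4.6, -10.5, -9.5, 10.6, 15.7, -12.6, 48.8, 4.6])

```text
time: 16.23
position: [0.6273, -0.149, 0.1136]
tcp_rot: [[0.04, 0.999, -0.032], [0.815, -0.051, -0.577], [-0.578, -0.003, -0.816]]
contact_force: [0.1, 0.9, 0.9]
opening: 0.0463
grip_force: 0.0
```

```bash
python3 - <<'E'
from h import *
for i in range(4): c=shot('wrist','w7')
s=read_state();p=s['position'];R=s['tcp_rot'];print(s['time'],p,np.round(R,3),'s,y,k',XS@p,YR@p,NN@p)
def pl(p,k):
    o,d=ray(c,p); return o+d*(k-NN@o)/(NN@d)
for q in sorted(blobs(c,(0,0,150),(45,75,255),(100,100,560,232),300),key=lambda q:q[:,0,0].mean()):
    r=cv2.boundingRect(q);m=r[1]+r[3]/2; L,Rr=pl((r[0]-.5,m),-.037),pl((r[0]+r[2]-.5,m),-.037); print(r,cen(q),YR@L,YR@Rr,(YR@L+YR@Rr)/2)
print(delta(p,R,rk(.167,.636,-.042),RR))
E
```

```text
16.4333 [ 0.62676079 -0.14870597  0.11349835] [[ 0.033  0.999 -0.032]
 [ 0.816 -0.046 -0.577]
 [-0.578 -0.007 -0.816]] s,y,k 0.16349746522808198 0.6328613302326813 0.024073745214356276
(184, 183, 83, 49) [227.6326174  207.47877558] 0.5346770559885817 0.5929853178167371 0.5638311869026594
(299, 183, 56, 49) [326.66252955 207.26011295] 0.6153824932302395 0.6544668547994893 0.6349246740148644
[-0.32  0.35  6.61 -0.34  0.29  0.23]
```

Request:
jog_arm(series=[-0.1, 0.1, 1.2, -0.2, 0.2, 0.2, 4.5, -0.3, 0.2, 2.6, -0.3, 0.3, 0.2, 4.5, -0.3, 0.2, 4, -0.3, 0.3, 0.2, 4.5, -0.3, 0.2, 5.2, -0.3, 0.3, 0.2, 4.5, -0.3, 0.2, 6.2, -0.3, 0.3, 0.2, 4.5, -0.3, 0.2, 6.6, -0.3, 0.3, 0.2, 4.5, -0.3, 0.2, 6.6, -0.3, 0.3, 0.2, 4.4, -0.3, 0.2, 6.6, -0.3, 0.3, 0.2, 3.3])

```text
time: 17.1
position: [0.6269, -0.1887, 0.0618]
tcp_rot: [[0.038, 0.999, -0.026], [0.819, -0.046, -0.572], [-0.573, 0.001, -0.82]]
contact_force: [-0.4, -0.3, -0.5]
opening: 0.0423
grip_force: 0.0
```

Request:
jog_arm(series=[0, 0, 0, 0, 0, 0, 3.3, 0, 0, 0, 0, 0, 0, 3.3, 0, 0, 0, 0, 0, 0, 3.3, 0, 0, 0, 0, 0, 0, 3.3, 0, 0, -0.5, 0, 0, 0, 3.3, 0, 0, -1.5, 0, 0, 0, 3.3, 0, 0, -3, 0, 0, 0, 3.3, 0, 0, -5, 0, 0, 0, 3.3], force=15)

```text
time: 17.77
position: [0.627, -0.1605, 0.1028]
tcp_rot: [[0.039, 0.999, -0.028], [0.818, -0.048, -0.573], [-0.573, -0.001, -0.819]]
contact_force: [-0.1, -0.0, -0.1]
opening: 0.0381
grip_force: 15.0
```

```bash
cat >> h.py <<'E'
aa=np.radians(8.5);U=np.array([np.cos(aa),np.sin(aa),0]);V=np.array([-np.sin(aa),np.cos(aa),0]);P1=np.array([.5655,.2033,0])
E
python3 - <<'E'
from h import *
s=read_state();p=s['position'];R=s['tcp_rot'];print(s['time'],p,'s,y,k',XS@p,YR@p,NN@p,s['opening'],s['contact_force'])
p=p+NN*.005; tgt=P1+.08*U-.021*V+[0,0,.085]
print(tgt); path(p,R,tgt,down(98.5),2,lift=.05)
# where did bar 1 land: top view
T=load('top3')
for q in blobs(T,(0,0,170),(40,60,255),(245,150,285,230),30): print(cen(q),cv2.minAreaRect(q),plane(T,cen(q),.031))
E
```

```text
17.7667 [ 0.62700943 -0.16051088  0.10278052] s,y,k 0.16700078956690795 0.6336452236975219 0.008536631026701685 0.03814926227085084 [-0.14918662 -0.04123829 -0.12998851]
[0.64772527 0.19435542 0.085     ]
call 0
[1.2, 0.0, -2.1, -1.9, 1.6, -6.1],[2.5, 0.0, -4.1, -3.8, 3.2, -12.2],[3.9, 0.1, -6.0, -5.8, 4.7, -18.3],[5.4, 0.1, -7.7, -7.7, 6.3, -24.4],[7.0, 0.1, -9.3, -9.6, 7.9, -30.5],[8.6, 0.1, -10.8, -11.6, 9.5, -36.6],[10.4, 0.2, -12.1, -13.5, 11.0, -42.7],[12.2, 0.2, -13.3, -15.4, 12.6, -48.8],
call 1
[1.3, 1.7, -0.4, -1.9, 1.6, -6.1],[2.7, 3.5, -0.8, -3.8, 3.2, -12.2],[4.0, 5.3, -0.9, -5.8, 4.7, -18.3],[5.5, 7.1, -0.9, -7.7, 6.3, -24.4],[7.0, 8.9, -0.8, -9.6, 7.9, -30.5],[8.5, 10.7, -0.5, -11.6, 9.5, -36.6],[10.1, 12.6, -0.0, -13.5, 11.0, -42.7],[11.7, 14.5, 0.5, -15.4, 12.6, -48.8],
[252.39640042 191.73315484] ((255.5, 189.5), (79.0, 21.0), 90.0) [0.55706069 0.23237424 0.031     ]
```

Request:
jog_arm(series=[1.2, 0.0, -2.1, -1.9, 1.6, -6.1, 3.3, 2.5, 0.0, -4.1, -3.8, 3.2, -12.2, 3.3, 3.9, 0.1, -6.0, -5.8, 4.7, -18.3, 3.3, 5.4, 0.1, -7.7, -7.7, 6.3, -24.4, 3.3, 7.0, 0.1, -9.3, -9.6, 7.9, -30.5, 3.3, 8.6, 0.1, -10.8, -11.6, 9.5, -36.6, 3.3, 10.4, 0.2, -12.1, -13.5, 11.0, -42.7, 3.3, 12.2, 0.2, -13.3, -15.4, 12.6, -48.8, 3.3])

```text
time: 18.43
position: [0.6381, 0.0171, 0.1429]
tcp_rot: [[-0.74, 0.659, 0.133], [0.603, 0.739, -0.301], [-0.297, -0.143, -0.944]]
contact_force: [0.4, -0.6, -0.3]
opening: 0.0382
grip_force: 15.0
```

Request:
jog_arm(series=[1.3, 1.7, -0.4, -1.9, 1.6, -6.1, 3.3, 2.7, 3.5, -0.8, -3.8, 3.2, -12.2, 3.3, 4.0, 5.3, -0.9, -5.8, 4.7, -18.3, 3.3, 5.5, 7.1, -0.9, -7.7, 6.3, -24.4, 3.3, 7.0, 8.9, -0.8, -9.6, 7.9, -30.5, 3.3, 8.5, 10.7, -0.5, -11.6, 9.5, -36.6, 3.3, 10.1, 12.6, 0, -13.5, 11.0, -42.7, 3.3, 11.7, 14.5, 0.5, -15.4, 12.6, -48.8, 3.3])

```text
time: 19.1
position: [0.6487, 0.1924, 0.0817]
tcp_rot: [[-0.988, -0.153, 0.001], [-0.153, 0.988, 0.002], [-0.002, 0.002, -1.0]]
contact_force: [0.2, 0.8, -0.7]
opening: 0.0377
grip_force: 15.0
```

```bash
python3 - <<'E'
from h import *
for i in range(4): c=shot('wrist','w8')
s=read_state();p=s['position'];R=s['tcp_rot'];print(s['time'],p,np.round(R,3),s['opening'],s['contact_force'])
print(delta(p,R,P1+.08*U-.021*V+[0,0,.028],down(98.5)))
g=c['color'].astype(int); 
B=blobs(c,(0,0,150),(45,60,255),(270,60,400,260),200)
for q in B: print(cv2.boundingRect(q),cen(q),cv2.minAreaRect(q))
E
```

```text
19.3 [0.64867262 0.19112151 0.0811709 ] [[-0.989 -0.146  0.002]
 [-0.146  0.989 -0.001]
 [-0.002 -0.001 -1.   ]] 0.037848493930544194 [-0.20593646 -0.2097242  -0.54242454]
[ 0.05  0.34  5.32 -0.08  0.09 -0.08]
(295, 60, 62, 90) [325.33286257 103.84857044] ((325.5, 104.5), (89.0, 61.0), 90.0)
(283, 199, 76, 50) [320.78685325 224.06006949] ((320.5, 223.5), (49.0, 75.0), 90.0)
```

View pics/w8.png

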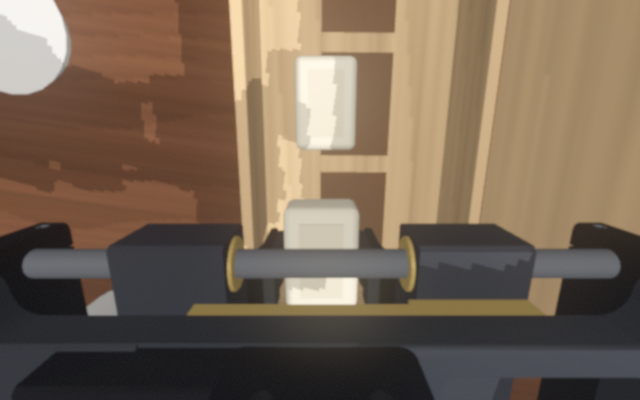

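The bar already set down lies straight at (326,103) beside pad1, with the second bar in the gripper above pad2's lane. Lowering it now.

Request:
jog_arm(series=[0, 0.2, 1, 0, 0, 0, 3.3, 0, 0.3, 2, 0, 0, 0, 3.3, 0, 0.3, 3, 0, 0, 0, 3.3, 0, 0.3, 4, 0, 0, 0, 3.3, 0, 0.3, 4.8, 0, 0, 0, 3.3, 0, 0.3, 5.2, 0, 0, 0, 3.3, 0, 0.3, 5.3, 0, 0, 0, 3.3, 0, 0.3, 5.3, 0, 0, 0, 3.3])

```text
time: 19.97
position: [0.6484, 0.1942, 0.0278]
tcp_rot: [[-0.989, -0.147, 0.002], [-0.147, 0.989, -0.0], [-0.002, -0.001, -1.0]]
contact_force: [-0.7, 0.2, -1.0]
opening: 0.0381
grip_force: 15.0
```

Request:
jog_arm(series=[0, 0, 0.05, 0, 0, 0, 3.3, 0, 0, 0.1, 0, 0, 0, 3.3, 0, 0, 0.15, 0, 0, 0, 3.3, 0, 0, 0.2, 0, 0, 0, 3.3, 0, 0, 0.2, 0, 0, 0, 3.3, 0, 0, 0.25, 0, 0, 0, 3.3, 0, 0, 0.25, 0, 0, 0, 3.3, 0, 0, 0.25, 0, 0, 0, 3.3])

```text
time: 20.63
position: [0.6486, 0.1944, 0.026]
tcp_rot: [[-0.989, -0.147, 0.002], [-0.147, 0.989, 0.0], [-0.002, -0.0, -1.0]]
contact_force: [-1.4, -0.6, 3.2]
opening: 0.0375
grip_force: 15.0
```

```bash
python3 - <<'E'
from h import *
s=read_state();print(s['time'],s['position'],s['contact_force'])
c=load('w8');X=plane(c,(325.8,102.5),.031)-P1; print('bar1 case xy',U@X,V@X)
for pts in([(321,52.5),(387,52.5)],[(321,155),(387,155)]): 
    X=np.mean([plane(c,q,.006) for q in pts],0)-P1; print('pad1 end',U@X,V@X)
X0,X1=plane(c,(321,120),.006)-P1,plane(c,(389,120),.006)-P1; print('pad1 sides v',V@X0,V@X1)
for x in (295,355.5): X=plane(c,(x,103),.031)-P1; print('bar sides',V@X)
for y in (56,149.5): X=plane(c,(326,y),.031)-P1; print('bar ends',U@X)
E
```

```text
20.6333 [0.64856911 0.19442907 0.02602477] [-1.44067236 -0.64038105  3.15015362]
bar1 case xy -0.00047756731073917823 -0.020596907086634694
pad1 end -0.03395039198981463 -0.0016060637335958278
pad1 end 0.03362317162634929 0.00015378155356183566
pad1 sides v -0.023528983898088506 0.023970136902367264
bar sides -0.039447852837758465
bar sides -0.0024180853416055255
bar ends -0.026681455532121597
bar ends 0.02792859189316265
```

Request:
jog_arm(series=[0, 0, 0.05, 0, 0, 0, 3.3, 0, 0, 0.05, 0, 0, 0, 4.6, 0, 0, 0.05, 0, 0, 0, 4.6, 0, 0, 0.05, 0, 0, 0, 4.6, 0, 0, -0.5, 0, 0, 0, 4.6, 0, 0, -2.5, 0, 0, 0, 4.6, 0, 0, -6, 0, 0, 0, 4.6, 0, 0, -10, 0, 0, 0, 4.6])

```text
time: 21.3
position: [0.6468, 0.1939, 0.1251]
tcp_rot: [[-0.989, -0.147, -0.002], [-0.147, 0.989, -0.002], [0.002, -0.001, -1.0]]
contact_force: [1.4, 0.4, 0.5]
opening: 0.0459
grip_force: 0.0
```

```bash
python3 - <<'E'
from h import *
s=read_state();p=s['position'];R=s['tcp_rot'];print(s['time'],p,s['opening'])
p=np.array([.6486,.1944,.1253]);g=rk(.167,.4212,.03); print(g)
path(p,R,g,RR,2,lift=.05)
E
```

```text
21.3 [0.64684838 0.19394554 0.12506365] 0.045928371993187375
[ 0.41534139 -0.13857488  0.12036183]
call 0
[1.8, -1.8, -1.1, 1.9, -1.6, 6.1],[3.5, -3.7, -2.1, 3.8, -3.2, 12.2],[5.2, -5.5, -2.9, 5.7, -4.8, 18.3],[7.0, -7.4, -3.6, 7.6, -6.3, 24.4],[8.8, -9.2, -4.1, 9.6, -7.9, 30.5],[10.5, -11.1, -4.5, 11.5, -9.5, 36.6],[12.2, -12.9, -4.7, 13.4, -11.1, 42.7],[14.0, -14.8, -4.7, 15.3, -12.7, 48.8],
call 1
[-0.2, -2.5, 0.6, 1.9, -1.6, 6.1],[-0.3, -4.9, 1.2, 3.8, -3.2, 12.2],[-0.3, -7.4, 2.1, 5.7, -4.8, 18.3],[-0.3, -9.8, 3.1, 7.6, -6.3, 24.4],[-0.3, -12.2, 4.2, 9.6, -7.9, 30.5],[-0.2, -14.5, 5.5, 11.5, -9.5, 36.6],[-0.1, -16.9, 6.9, 13.4, -11.1, 42.7],[0.1, -19.2, 8.5, 15.3, -12.7, 48.8],
```

Request:
jog_arm(series=[1.8, -1.8, -1.1, 1.9, -1.6, 6.1, 4.6, 3.5, -3.7, -2.1, 3.8, -3.2, 12.2, 4.6, 5.2, -5.5, -2.9, 5.7, -4.8, 18.3, 4.6, 7.0, -7.4, -3.6, 7.6, -6.3, 24.4, 4.6, 8.8, -9.2, -4.1, 9.6, -7.9, 30.5, 4.6, 10.5, -11.1, -4.5, 11.5, -9.5, 36.6, 4.6, 12.2, -12.9, -4.7, 13.4, -11.1, 42.7, 4.6, 14.0, -14.8, -4.7, 15.3, -12.7, 48.8, 4.6])

```text
time: 21.97
position: [0.5311, 0.0267, 0.1733]
tcp_rot: [[-0.732, 0.667, 0.136], [0.611, 0.731, -0.303], [-0.302, -0.139, -0.943]]
contact_force: [0.2, -0.2, 0.1]
opening: 0.0462
grip_force: 0.0
```

Request:
jog_arm(series=[-0.2, -2.5, 0.6, 1.9, -1.6, 6.1, 4.6, -0.3, -4.9, 1.2, 3.8, -3.2, 12.2, 4.6, -0.3, -7.4, 2.1, 5.7, -4.8, 18.3, 4.6, -0.3, -9.8, 3.1, 7.6, -6.3, 24.4, 4.6, -0.3, -12.2, 4.2, 9.6, -7.9, 30.5, 4.6, -0.2, -14.5, 5.5, 11.5, -9.5, 36.6, 4.6, -0.1, -16.9, 6.9, 13.4, -11.1, 42.7, 4.6, 0.1, -19.2, 8.5, 15.3, -12.7, 48.8, 4.6])

```text
time: 22.63
position: [0.4143, -0.1395, 0.1193]
tcp_rot: [[0.045, 0.999, -0.022], [0.819, -0.05, -0.572], [-0.573, 0.008, -0.82]]
contact_force: [1.3, -0.3, 0.1]
opening: 0.0462
grip_force: 0.0
```

```bash
python3 - <<'E'
from h import *
for i in range(4): c=shot('wrist','w9')
s=read_state();p=s['position'];R=s['tcp_rot'];print(s['time'],p,np.round(R,3),'s,y,k',XS@p,YR@p,NN@p,s['q'])
def pl(p,k):
    o,d=ray(c,p); return o+d*(k-NN@o)/(NN@d)
for q in sorted(blobs(c,(0,0,150),(45,75,255),(100,100,560,232),300),key=lambda q:q[:,0,0].mean()):
    r=cv2.boundingRect(q);m=r[1]+r[3]/2; L,Rr=pl((r[0]-.5,m),-.037),pl((r[0]+r[2]-.5,m),-.037); print(r,cen(q),YR@L,YR@Rr,(YR@L+YR@Rr)/2)
print(delta(p,R,rk(.167,.4212,-.042),RR))
E
```

```text
22.8333 [ 0.41483034 -0.13881974  0.11924379] [[ 0.039  0.999 -0.022]
 [ 0.819 -0.044 -0.572]
 [-0.572  0.004 -0.82 ]] s,y,k 0.16657808503641253 0.4207005841734448 0.028930562969816914 [-46.08432515   5.06364533  34.13583062 125.1099714   34.5852995
  64.70733956 -33.479343  ]
(139, 199, 50, 25) [162.51289134 212.56169429] 0.28792007345776494 0.32381607219970043 0.3058680728287327
(295, 178, 55, 54) [322.04757592 204.65060677] 0.40003857461990866 0.43932372166565276 0.4196811481427807
(462, 178, 90, 54) [508.74905755 204.85075169] 0.5193310016142515 0.5836307659331071 0.5514808837736793
[-0.05  0.02  7.09  0.23 -0.1  -0.09]
```

Request:
jog_arm(series=[0, -0.1, 1.2, 0.2, 0, 0, 4.5, 0, -0.1, 2.6, 0.2, 0, 0, 4.5, 0, -0.1, 4, 0.2, 0, 0, 4.5, 0, -0.1, 5.4, 0.2, 0, 0, 4.5, 0, -0.1, 6.6, 0.2, 0, 0, 4.5, 0, -0.1, 7.1, 0.2, 0, 0, 4.5, 0, -0.1, 7.1, 0.2, 0, 0, 4.4, 0, -0.1, 7.1, 0.2, 0, 0, 3.3])

```text
time: 23.5
position: [0.4129, -0.1789, 0.0614]
tcp_rot: [[0.039, 0.999, -0.025], [0.819, -0.046, -0.572], [-0.572, 0.002, -0.82]]
contact_force: [0.4, -0.7, -0.0]
opening: 0.0421
grip_force: 0.0
```

Request:
jog_arm(series=[0, 0, 0, 0, 0, 0, 3.3, 0, 0, 0, 0, 0, 0, 3.3, 0, 0, 0, 0, 0, 0, 3.3, 0, 0, 0, 0, 0, 0, 3.3, 0, 0, -0.5, 0, 0, 0, 3.3, 0, 0, -1.5, 0, 0, 0, 3.3, 0, 0, -3, 0, 0, 0, 3.3, 0, 0, -5, 0, 0, 0, 3.3], force=15)

```text
time: 24.17
position: [0.4125, -0.1509, 0.1021]
tcp_rot: [[0.04, 0.999, -0.027], [0.819, -0.048, -0.572], [-0.573, 0.0, -0.82]]
contact_force: [-0.3, 0.1, -1.7]
opening: 0.0378
grip_force: 15.0
```

```bash
python3 - <<'E'
from h import *
s=read_state();p=s['position'];R=s['tcp_rot'];print(s['time'],p,'s,y,k',XS@p,YR@p,NN@p,s['opening'],s['contact_force'])
p=p+NN*.003; tgt=P1-.08*U-.021*V+[0,0,.088]
print(tgt); path(p,R,tgt,down(98.5),2,lift=.05)
E
```

```text
24.1667 [ 0.41252154 -0.15087863  0.10212903] s,y,k 0.16671514984999908 0.4189411793528182 0.007941321350111039 0.03784359171362455 [-0.31045721  0.13213859 -1.65327532]
[0.48948273 0.17070591 0.088     ]
call 0
[1.0, 0.4, -2.0, -1.9, 1.6, -6.1],[2.2, 0.8, -3.9, -3.8, 3.2, -12.2],[3.4, 1.2, -5.7, -5.8, 4.7, -18.3],[4.7, 1.5, -7.4, -7.7, 6.3, -24.4],[6.1, 1.9, -8.9, -9.6, 7.9, -30.5],[7.6, 2.3, -10.3, -11.5, 9.5, -36.6],[9.2, 2.7, -11.5, -13.5, 11.0, -42.8],[10.9, 3.1, -12.7, -15.4, 12.6, -48.9],
call 1
[0.9, 1.8, -0.4, -1.9, 1.6, -6.1],[1.9, 3.6, -0.6, -3.8, 3.2, -12.2],[2.9, 5.5, -0.7, -5.8, 4.7, -18.3],[3.9, 7.4, -0.6, -7.7, 6.3, -24.4],[5.0, 9.3, -0.4, -9.6, 7.9, -30.5],[6.2, 11.2, -0.0, -11.5, 9.5, -36.6],[7.4, 13.2, 0.5, -13.5, 11.0, -42.8],[8.6, 15.1, 1.1, -15.4, 12.6, -48.9],
```

Request:
jog_arm(series=[1.0, 0.4, -2.0, -1.9, 1.6, -6.1, 3.3, 2.2, 0.8, -3.9, -3.8, 3.2, -12.2, 3.3, 3.4, 1.2, -5.7, -5.8, 4.7, -18.3, 3.3, 4.7, 1.5, -7.4, -7.7, 6.3, -24.4, 3.3, 6.1, 1.9, -8.9, -9.6, 7.9, -30.5, 3.3, 7.6, 2.3, -10.3, -11.5, 9.5, -36.6, 3.3, 9.2, 2.7, -11.5, -13.5, 11.0, -42.8, 3.3, 10.9, 3.1, -12.7, -15.4, 12.6, -48.9, 3.3])

```text
time: 24.83
position: [0.4519, 0.0109, 0.1442]
tcp_rot: [[-0.741, 0.658, 0.133], [0.603, 0.739, -0.301], [-0.296, -0.142, -0.944]]
contact_force: [-0.4, 0.4, -0.8]
opening: 0.0383
grip_force: 15.0
```

Request:
jog_arm(series=[0.9, 1.8, -0.4, -1.9, 1.6, -6.1, 3.3, 1.9, 3.6, -0.6, -3.8, 3.2, -12.2, 3.3, 2.9, 5.5, -0.7, -5.8, 4.7, -18.3, 3.3, 3.9, 7.4, -0.6, -7.7, 6.3, -24.4, 3.3, 5.0, 9.3, -0.4, -9.6, 7.9, -30.5, 3.3, 6.2, 11.2, 0, -11.5, 9.5, -36.6, 3.3, 7.4, 13.2, 0.4, -13.5, 11.0, -42.8, 3.3, 8.6, 15.1, 0.9, -15.4, 12.6, -48.9, 3.3])

```text
time: 25.5
position: [0.4898, 0.1716, 0.0878]
tcp_rot: [[-0.988, -0.156, 0.001], [-0.156, 0.988, 0.003], [-0.001, 0.003, -1.0]]
contact_force: [0.2, 0.1, -0.3]
opening: 0.038
grip_force: 15.0
```

```bash
python3 - <<'E'
from h import *
for i in range(4): c=shot('wrist','w10')
s=read_state();p=s['position'];R=s['tcp_rot'];print(s['time'],p,np.round(R,3),s['opening'],s['contact_force'])
print(delta(p,R,P1-.08*U-.021*V+[0,0,.028],down(98.5)))
E
```

```text
25.7 [0.48955341 0.16952861 0.08767956] [[-0.989 -0.148  0.002]
 [-0.148  0.989 -0.001]
 [-0.001 -0.002 -1.   ]] 0.03789950791819939 [-1.36188601 -0.11777188  0.27493819]
[-0.    0.13  5.97 -0.09  0.08  0.02]
```

Request:
jog_arm(series=[0, 0.1, 1, 0, 0, 0, 3.3, 0, 0.1, 2, 0, 0, 0, 3.3, 0, 0.1, 3.2, 0, 0, 0, 3.3, 0, 0.1, 4.4, 0, 0, 0, 3.3, 0, 0.1, 5.3, 0, 0, 0, 3.3, 0, 0.1, 5.8, 0, 0, 0, 3.3, 0, 0.1, 6, 0, 0, 0, 3.3, 0, 0.1, 6, 0, 0, 0, 3.3])

```text
time: 26.37
position: [0.4897, 0.1708, 0.0273]
tcp_rot: [[-0.989, -0.15, 0.002], [-0.15, 0.989, -0.0], [-0.001, -0.001, -1.0]]
contact_force: [-0.3, -0.2, -0.9]
opening: 0.0382
grip_force: 15.0
```

Request:
jog_arm(series=[0, 0, 0.05, 0, 0, 0, 3.3, 0, 0, 0.1, 0, 0, 0, 3.3, 0, 0, 0.15, 0, 0, 0, 3.3, 0, 0, 0.2, 0, 0, 0, 3.3, 0, 0, 0.2, 0, 0, 0, 3.3, 0, 0, 0.25, 0, 0, 0, 3.3, 0, 0, 0.25, 0, 0, 0, 3.3, 0, 0, 0.25, 0, 0, 0, 3.3])

```text
time: 27.03
position: [0.49, 0.1711, 0.0256]
tcp_rot: [[-0.989, -0.15, 0.003], [-0.15, 0.989, 0.0], [-0.003, 0.0, -1.0]]
contact_force: [-0.4, -0.7, 1.8]
opening: 0.038
grip_force: 15.0
```

Request:
jog_arm(series=[0, 0, 0.05, 0, 0, 0, 3.3, 0, 0, 0.1, 0, 0, 0, 3.3, 0, 0, 0.1, 0, 0, 0, 4.6, 0, 0, 0.1, 0, 0, 0, 4.6, 0, 0, 0.1, 0, 0, 0, 4.6, 0, 0, -1.5, 0, 0, 0, 4.6, 0, 0, -5, 0, 0, 0, 4.6, 0, 0, -9, 0, 0, 0, 4.6])

```text
time: 27.7
position: [0.4882, 0.1701, 0.1146]
tcp_rot: [[-0.989, -0.15, -0.001], [-0.15, 0.989, -0.003], [0.002, -0.003, -1.0]]
contact_force: [1.2, 0.9, -0.5]
opening: 0.0458
grip_force: 0.0
```

```bash
python3 - <<'E'
from h import *
s=read_state();p=s['position'];R=s['tcp_rot'];print(s['time'],p,s['opening'])
p=np.array([.490,.1711,.114])
path(p,down(98.5),P1-.08*U-.053*V+[0,0,.13],down(8.5),2,lift=.0)
E
```

```text
27.7 [0.48818221 0.17014996 0.1146182 ] 0.045829151618153284
call 0
[0.0, -0.2, -0.1, 0.0, 0.0, 5.6],[0.0, -0.4, -0.2, 0.0, 0.0, 11.2],[0.0, -0.6, -0.3, 0.0, 0.0, 16.9],[0.0, -0.8, -0.4, 0.0, 0.0, 22.5],[0.0, -1.0, -0.5, 0.0, 0.0, 28.1],[0.0, -1.2, -0.6, 0.0, 0.0, 33.8],[0.0, -1.4, -0.7, 0.0, 0.0, 39.4],[0.0, -1.6, -0.8, 0.0, 0.0, 45.0],
call 1
[-0.1, -0.2, -0.1, 0.0, 0.0, 5.6],[-0.3, -0.3, -0.2, 0.0, 0.0, 11.2],[-0.4, -0.4, -0.3, 0.0, 0.0, 16.9],[-0.6, -0.6, -0.4, 0.0, 0.0, 22.5],[-0.7, -0.7, -0.5, 0.0, 0.0, 28.1],[-0.8, -0.9, -0.6, 0.0, 0.0, 33.8],[-1.0, -1.0, -0.7, 0.0, 0.0, 39.4],[-1.1, -1.2, -0.8, 0.0, 0.0, 45.0],
```

Instead of pushing, I will regrip each bar by its ends with the tool turned 90°, where the body clears the lid, and lift it across onto its pad.

Request:
jog_arm(series=[0, 0, 0, 0, 0, 5.6, 6.2, 0, 0, -0.4, 0, 0, 11.2, 6.2, 0, 0, -0.8, 0, 0, 16.9, 6.2, 0, 0, -1, 0, 0, 22.5, 6.2, 0, 0, -1, 0, 0, 28.1, 6.2, 0, 0, -1, 0, 0, 33.8, 6.2, 0, 0, -1, 0, 0, 39.4, 6.2, 0, 0, -1, 0, 0, 45, 6.2])

```text
time: 28.37
position: [0.4895, 0.171, 0.1252]
tcp_rot: [[-0.802, 0.597, 0.002], [0.597, 0.802, 0.0], [-0.002, 0.001, -1.0]]
contact_force: [-0.4, -0.1, 0.2]
opening: 0.0621
grip_force: 0.0
```

Request:
jog_arm(series=[0, 0, 0, 0, 0, 5.6, 6.2, 0, 0, 0, 0, 0, 11.2, 6.2, 0, 0, 0, 0, 0, 16.9, 6.2, 0, 0, 0, 0, 0, 22.5, 6.2, 0, 0, 0, 0, 0, 28.1, 6.2, 0, 0, 0, 0, 0, 33.8, 6.2, 0, 0, 0, 0, 0, 39.4, 6.2, 0, 0, 0, 0, 0, 45, 6.2])

```text
time: 29.03
position: [0.4896, 0.171, 0.1252]
tcp_rot: [[-0.145, 0.989, 0.002], [0.989, 0.145, -0.0], [-0.0, 0.002, -1.0]]
contact_force: [-0.3, 0.1, -0.3]
opening: 0.0622
grip_force: 0.0
```

```bash
python3 - <<'E'
from h import *
for i in range(4): c=shot('wrist','w11')
s=read_state();p=s['position'];R=s['tcp_rot'];print(s['time'],p,np.round(R,3),s['opening'],s['q'])
q=p-P1;print('case xy',U@q,V@q)
h=cv2.cvtColor(c['color'],cv2.COLOR_RGB2HSV); cv2.imwrite('pics/w11b.png',c['color'][:,:,::-1])
for q in blobs(c,(0,0,150),(45,62,255),(150,20,640,235),300):
    r=cv2.boundingRect(q); X=[plane(c,z,.031)-P1 for z in((r[0]-.5,r[1]+r[3]/2),(r[0]+r[2]-.5,r[1]+r[3]/2),(r[0]+r[2]/2,r[1]-.5),(r[0]+r[2]/2,r[1]+r[3]-.5))]
    print(r,'u',U@X[0],U@X[1],'v',V@X[2],V@X[3])
print([proj(c,P1+a*U-.021*V+[0,0,.031]).round() for a in(-.08,0,.08)])
E
```

```text
29.2333 [0.4895539  0.17105874 0.12522187] [[-0.154  0.988  0.002]
 [ 0.988  0.154 -0.   ]
 [-0.     0.002 -1.   ]] 0.06213426093460418 [-58.77708486  12.4616378   38.67507297 109.33307416  -8.81169283
  61.05362388  -7.65270281]
case xy -0.07987745600036181 -0.02066157425096485
(479, 183, 75, 46) u 0.047836291840133216 0.10901057079310633 v 0.0013844166756224567 -0.03732326832194439
(381, 184, 73, 47) u -0.0319811007144393 0.027589949747397743 v 0.00028709245301386196 -0.03935567176206436
(288, 184, 69, 47) u -0.10782500206193693 -0.05155886574395732 v 1.2646958851305484e-05 -0.03962623337673935
[array([322., 209.]), array([420., 209.]), array([517., 210.])]
```

View pics/w11.png

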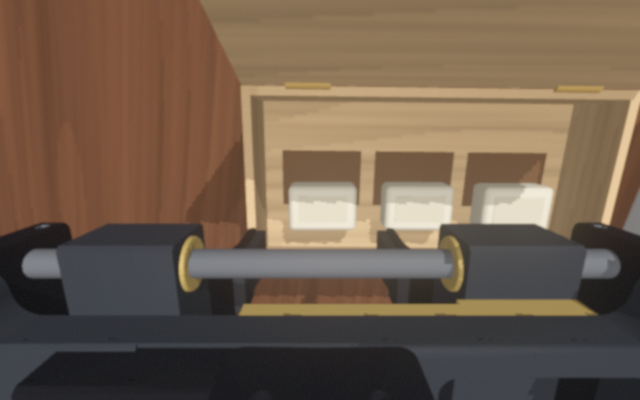

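The view shows the three bars in a straight row at (322,206), (417,206) and (512,206), each in front of its pad. The hinge wall and the open lid are above. Now I compare the bars with the pad edges.

```bash
python3 - <<'E'
from h import *
c=load('w11'); h=cv2.cvtColor(c['color'],cv2.COLOR_RGB2HSV)[:,:,2].astype(int)
def edges(v,o): d=np.diff(cv2.GaussianBlur(v.astype(np.float32).reshape(1,-1),(3,1),0)[0]); return [(int(i)+o,round(float(d[i]))) for i in np.where(np.abs(d)>10)[0]]
print('row168',edges(h[168,270:560],270.)); 
for x in(325,413,500): print('col',x,edges(h[140:200,x],140))
for x,r in((282.5,168),(361,168),(375,168),(453.5,168),(467,168),(546,168)): print(x,round(float(U@(plane(c,(x,r),.006)-P1)),4))
for x in(322,413,505):
  for r in(150.5,151.5,152.5): print(x,r,round(float(V@(plane(c,(x,r),.006)-P1)),4))
E
```

```text
row168 [(281.0, -16), (282.0, -19), (283.0, -13), (358.0, 11), (359.0, 18), (360.0, 18), (361.0, 11), (373.0, -17), (374.0, -20), (375.0, -12), (450.0, 12), (451.0, 20), (452.0, 17), (464.0, -13), (465.0, -19), (466.0, -16), (542.0, 16), (543.0, 21), (544.0, 15)]
col 325 [(149, -20), (150, -24), (151, -17), (185, 11), (186, 12)]
col 413 [(150, -19), (151, -24), (152, -17), (185, 10), (186, 12)]
col 500 [(151, -19), (152, -22), (153, -15), (186, 10), (187, 12)]
282.5 -0.1141
361 -0.0457
375 -0.0335
453.5 0.035
467 0.0467
546 0.1157
322 150.5 0.0242
322 151.5 0.0233
322 152.5 0.0225
413 150.5 0.0245
413 151.5 0.0236
413 152.5 0.0228
505 150.5 0.0248
505 151.5 0.0239
505 152.5 0.0231
```

Request:
jog_arm(series=[0, 0, 1.5, 0, 0, 0, 6.2, 0, 0, 3.5, 0, 0, 0, 6.2, 0, 0, 5.5, 0, 0, 0, 6.2, 0, 0, 7.5, 0, 0, 0, 6.2, 0, 0, 8.7, 0, 0, 0, 6.2, 0, 0, 9.4, 0, 0, 0, 6.2, 0, 0, 9.7, 0, 0, 0, 6.2, 0, 0, 9.7, 0, 0, 0, 6.2])

```text
time: 29.9
position: [0.4899, 0.171, 0.0283]
tcp_rot: [[-0.151, 0.989, 0.002], [0.989, 0.151, -0.0], [-0.0, 0.002, -1.0]]
contact_force: [0.3, -0.4, 0.4]
opening: 0.0624
grip_force: 0.0
```

Request:
jog_arm(series=[0, 0, 0, 0, 0, 0, 5.2, 0, 0, 0, 0, 0, 0, 5.2, 0, 0, 0, 0, 0, 0, 5.2, 0, 0, 0, 0, 0, 0, 5.2, 0, 0, -0.2, 0, 0, 0, 5.2, 0, 0, -0.4, 0, 0, 0, 5.2, 0, 0, -0.6, 0, 0, 0, 5.2, 0.3, 0, -0.6, 0, 0, 0, 5.2], force=15)

```text
time: 30.57
position: [0.4896, 0.1736, 0.0347]
tcp_rot: [[-0.149, 0.989, 0.003], [0.989, 0.149, 0.0], [-0.0, 0.003, -1.0]]
contact_force: [0.1, -0.3, -0.9]
opening: 0.0558
grip_force: 15.0
```

Request:
jog_arm(series=[0.6, 0, 0, 0, 0, 0, 5.2, 1.2, 0, 0, 0, 0, 0, 5.2, 1.6, 0, 0, 0, 0, 0, 5.2, 1.75, 0, 0, 0, 0, 0, 5.2, 1.75, 0, 0.2, 0, 0, 0, 5.2, 1.75, 0, 0.4, 0, 0, 0, 5.2, 1.75, 0, 0.5, 0, 0, 0, 5.2, 1.75, 0, 0.55, 0, 0, 0, 5.2])

```text
time: 31.23
position: [0.4866, 0.191, 0.0291]
tcp_rot: [[-0.15, 0.989, 0.001], [0.989, 0.15, 0.0], [0.0, 0.001, -1.0]]
contact_force: [-7.3, -1.8, 16.7]
opening: 0.0559
grip_force: 15.0
```

```bash
python3 - <<'E'
from h import *
s=read_state();q=s['position']-P1;print(s['time'],U@q,V@q,q[2],np.round(s['tcp_rot'],3)[:,1],s['opening'],s['contact_force'])
E
```

```text
31.2333 -0.07980126260053377 -0.00046903304387814655 0.02912530679408401 [0.989 0.15  0.001] 0.055927310433596944 [-7.25324933 -1.81827063 16.74255232]
```

Request:
jog_arm(series=[0, 0, -0.05, 0, 0, 0, 5.2, 0, 0, -0.05, 0, 0, 0, 6.2, 0, 0, -0.05, 0, 0, 0, 6.2, 0, 0, -0.1, 0, 0, 0, 6.2, 0, 0, -1, 0, 0, 0, 6.2, 0, 0, -2.5, 0, 0, 0, 6.2, 0, 0, -4, 0, 0, 0, 6.2, 0, 0, -4.5, 0, 0, 0, 6.2])

```text
time: 31.9
position: [0.4878, 0.1916, 0.0762]
tcp_rot: [[-0.15, 0.989, 0.005], [0.989, 0.15, 0.002], [0.001, 0.005, -1.0]]
contact_force: [0.1, -0.4, -0.8]
opening: 0.062
grip_force: 0.0
```

Request:
jog_arm(series=[-0.5, 2, 0, 0, 0, 0, 6.2, -1, 4, 0, 0, 0, 0, 6.2, -1.6, 6, 0, 0, 0, 0, 6.2, -2, 7.6, 0, 0, 0, 0, 6.2, -2, 8, 0, 0, 0, 0, 6.2, -2, 8, 0, 0, 0, 0, 6.2, -2, 8, 0, 0, 0, 0, 6.2, -2, 8, 0, 0, 0, 0, 6.2])

```text
time: 32.57
position: [0.5678, 0.1838, 0.0739]
tcp_rot: [[-0.15, 0.989, 0.001], [0.989, 0.15, 0.0], [0.0, 0.001, -1.0]]
contact_force: [-0.5, -0.3, 0.5]
opening: 0.062
grip_force: 0.0
```

```bash
cat > m.py <<'E'
from h import *
import sys
c=shot('wrist',sys.argv[1])
s=read_state();p=s['position'];R=s['tcp_rot'];q=p-P1;print(s['time'],'uvz',(U@q).round(4),(V@q).round(4),q[2].round(4),np.round(R,3)[:,1],s['opening'],s['contact_force'].round(1))
for b in blobs(c,(0,0,150),(45,62,255),(60,20,640,232),300):
    r=cv2.boundingRect(b); X=[plane(c,z,.031)-P1 for z in((r[0]-.5,r[1]+r[3]/2),(r[0]+r[2]-.5,r[1]+r[3]/2),(r[0]+r[2]/2,r[1]-.5),(r[0]+r[2]/2,r[1]+r[3]-.5))]
    print(r,'u',(U@X[0]).round(4),(U@X[1]).round(4),((U@X[0]+U@X[1])/2).round(4),'v',(V@X[2]).round(4),(V@X[3]).round(4),((V@X[2]+V@X[3])/2).round(4))
E
python3 m.py w12
```

```text
32.6167 uvz -0.0006 -0.0195 0.074 [0.989 0.151 0.002] 0.062199658971800624 [-0.7 -0.2  0.4]
(154, 171, 89, 57) u -0.1083 -0.0515 -0.0799 v 0.0187 -0.0187 -0.0
(403, 197, 87, 35) u 0.0513 0.1075 0.0794 v 0.0023 -0.0212 -0.0094
(281, 202, 85, 30) u -0.0276 0.0274 -0.0001 v -0.0011 -0.0213 -0.0112
```

Request:
jog_arm(series=[-0.1, 0.05, 1, 0, 0, 0, 6.2, -0.1, 0.05, 2, 0, 0, 0, 6.2, -0.1, 0.05, 3, 0, 0, 0, 6.2, -0.1, 0.05, 4, 0, 0, 0, 6.2, -0.1, 0.05, 4.4, 0, 0, 0, 6.2, -0.1, 0.05, 4.6, 0, 0, 0, 6.2, -0.1, 0.05, 4.6, 0, 0, 0, 6.2, -0.1, 0.05, 4.6, 0, 0, 0, 5.2])

```text
time: 33.28
position: [0.5698, 0.1825, 0.0282]
tcp_rot: [[-0.15, 0.989, 0.003], [0.989, 0.15, 0.0], [-0.0, 0.002, -1.0]]
contact_force: [0.2, -0.3, 0.7]
opening: 0.06
grip_force: 0.0
```

Request:
jog_arm(series=[0, 0, 0, 0, 0, 0, 5.2, 0, 0, 0, 0, 0, 0, 5.2, 0, 0, 0, 0, 0, 0, 5.2, 0, 0, -0.2, 0, 0, 0, 5.2, 0, 0, -0.4, 0, 0, 0, 5.2, 0, 0, -0.6, 0, 0, 0, 5.2, 0, 0, -0.6, 0, 0, 0, 5.2, 0.3, 0, -0.6, 0, 0, 0, 5.2], force=15)

```text
time: 33.95
position: [0.5693, 0.185, 0.0343]
tcp_rot: [[-0.149, 0.989, 0.003], [0.989, 0.149, 0.0], [-0.0, 0.003, -1.0]]
contact_force: [-0.7, -0.6, -1.4]
opening: 0.0557
grip_force: 15.0
```

Request:
jog_arm(series=[0.6, 0, 0, 0, 0, 0, 5.2, 1.2, 0, 0, 0, 0, 0, 5.2, 1.6, 0, 0, 0, 0, 0, 5.2, 1.75, 0, 0, 0, 0, 0, 5.2, 1.75, 0, 0.2, 0, 0, 0, 5.2, 1.75, 0, 0.4, 0, 0, 0, 5.2, 1.75, 0, 0.5, 0, 0, 0, 5.2, 1.75, 0, 0.5, 0, 0, 0, 5.2])

```text
time: 34.62
position: [0.5663, 0.2024, 0.0286]
tcp_rot: [[-0.149, 0.989, 0.002], [0.989, 0.149, -0.0], [-0.001, 0.002, -1.0]]
contact_force: [-0.5, 0.2, -0.9]
opening: 0.0557
grip_force: 15.0
```

```bash
python3 m.py w13
```

```text
34.6667 uvz 0.0008 -0.0009 0.0288 [0.989 0.15  0.002] 0.05602808529396826 [ 0.4  0.9 -0.1]
(267, 221, 108, 11) u -0.0272 0.0266 -0.0003 v 0.0189 0.0131 0.016
```

Request:
jog_arm(series=[0.05, 0, 0.05, 0, 0, 0, 5.2, 0.05, 0, 0.08, 0, 0, 0, 5.2, 0.05, 0, 0.08, 0, 0, 0, 6.2, 0.05, 0, 0.08, 0, 0, 0, 6.2, 0.05, 0, 0, 0, 0, 0, 6.2, 0.05, 0, -1.5, 0, 0, 0, 6.2, 0.05, 0, -3.5, 0, 0, 0, 6.2, 0.05, 0, -4.5, 0, 0, 0, 6.2])

```text
time: 35.33
position: [0.5671, 0.2035, 0.0759]
tcp_rot: [[-0.15, 0.989, 0.004], [0.989, 0.15, 0.001], [0.0, 0.004, -1.0]]
contact_force: [0.8, -0.5, 0.6]
opening: 0.0621
grip_force: 0.0
```

Request:
jog_arm(series=[-0.5, 2, 0, 0, 0, 0, 6.2, -1, 4, 0, 0, 0, 0, 6.2, -1.6, 6, 0, 0, 0, 0, 6.2, -1.9, 7.5, 0, 0, 0, 0, 6.2, -2, 7.9, 0, 0, 0, 0, 6.2, -2, 7.9, 0, 0, 0, 0, 6.2, -2, 7.9, 0, 0, 0, 0, 6.2, -2, 7.9, 0, 0, 0, 0, 6.2])

```text
time: 36.0
position: [0.6465, 0.1959, 0.0741]
tcp_rot: [[-0.15, 0.989, 0.002], [0.989, 0.15, 0.0], [0.0, 0.002, -1.0]]
contact_force: [0.2, -0.4, -0.4]
opening: 0.0622
grip_force: 0.0
```

```bash
python3 m.py w14
```

```text
36.05 uvz 0.079 -0.0192 0.0742 [0.989 0.151 0.002] 0.06211192441183729 [-0.  -0.1 -0.1]
(566, 34, 74, 198) u 0.2265 0.2714 0.249 v 0.0968 -0.0209 0.038
(155, 170, 89, 57) u -0.0281 0.0288 0.0003 v 0.0195 -0.0178 0.0008
(60, 172, 62, 57) u -0.0889 -0.0493 -0.0691 v 0.0182 -0.0193 -0.0006
(283, 197, 85, 35) u 0.0533 0.1083 0.0808 v 0.0024 -0.0212 -0.0094
```

Request:
jog_arm(series=[-0.1, 0.13, 1, 0, 0, 0, 6.2, -0.1, 0.13, 2, 0, 0, 0, 6.2, -0.1, 0.13, 3, 0, 0, 0, 6.2, -0.1, 0.13, 4, 0, 0, 0, 6.2, -0.1, 0.13, 4.4, 0, 0, 0, 6.2, -0.1, 0.13, 4.6, 0, 0, 0, 6.2, -0.1, 0.13, 4.6, 0, 0, 0, 6.2, -0.1, 0.13, 4.6, 0, 0, 0, 5.2])

```text
time: 36.72
position: [0.6491, 0.1946, 0.0284]
tcp_rot: [[-0.15, 0.989, 0.003], [0.989, 0.15, 0.0], [-0.0, 0.003, -1.0]]
contact_force: [-0.1, -0.3, -0.4]
opening: 0.0599
grip_force: 0.0
```

Request:
jog_arm(series=[0, 0, 0, 0, 0, 0, 5.2, 0, 0, 0, 0, 0, 0, 5.2, 0, 0, 0, 0, 0, 0, 5.2, 0, 0, -0.2, 0, 0, 0, 5.2, 0, 0, -0.4, 0, 0, 0, 5.2, 0, 0, -0.6, 0, 0, 0, 5.2, 0, 0, -0.6, 0, 0, 0, 5.2, 0.3, 0, -0.6, 0, 0, 0, 5.2], force=15)

```text
time: 37.38
position: [0.6487, 0.1969, 0.0345]
tcp_rot: [[-0.149, 0.989, 0.003], [0.989, 0.149, -0.0], [-0.001, 0.003, -1.0]]
contact_force: [0.5, -0.3, -0.7]
opening: 0.0556
grip_force: 15.0
```

Request:
jog_arm(series=[0.6, 0, 0, 0, 0, 0, 5.2, 1.2, -0.05, 0, 0, 0, 0, 5.2, 1.6, -0.05, 0, 0, 0, 0, 5.2, 1.75, -0.05, 0, 0, 0, 0, 5.2, 1.75, -0.05, 0.2, 0, 0, 0, 5.2, 1.75, -0.05, 0.4, 0, 0, 0, 5.2, 1.75, -0.05, 0.5, 0, 0, 0, 5.2, 1.75, -0.05, 0.5, 0, 0, 0, 5.2])

```text
time: 38.05
position: [0.6453, 0.2144, 0.0289]
tcp_rot: [[-0.15, 0.989, 0.002], [0.989, 0.15, -0.0], [-0.0, 0.002, -1.0]]
contact_force: [0.5, 0.1, -0.3]
opening: 0.0554
grip_force: 15.0
```

```bash
python3 m.py w15
```

```text
38.1 uvz 0.0806 -0.0008 0.029 [0.989 0.15  0.002] 0.056225350720777695 [-0.2 -0.1 -0.6]
(110, 218, 109, 14) u -0.0255 0.0287 0.0016 v 0.0205 0.0132 0.0168
(267, 215, 109, 17) u 0.0527 0.1069 0.0798 v 0.0221 0.0132 0.0176
```

Lower the last half millimetre, release, and then rise well clear.

Request:
jog_arm(series=[0.05, 0, 0.05, 0, 0, 0, 5.2, 0.05, 0, 0.08, 0, 0, 0, 5.2, 0.05, 0, 0.08, 0, 0, 0, 6.2, 0.05, 0, 0.08, 0, 0, 0, 6.2, 0.05, 0, 0, 0, 0, 0, 6.2, 0.05, 0, -1.5, 0, 0, 0, 6.2, 0.05, 0, -4, 0, 0, 0, 6.2, 0.05, 0, -7, 0, 0, 0, 6.2])

```text
time: 38.77
position: [0.6442, 0.215, 0.0995]
tcp_rot: [[-0.15, 0.989, -0.0], [0.989, 0.15, -0.001], [-0.001, -0.0, -1.0]]
contact_force: [0.5, 0.1, 0.4]
opening: 0.0619
grip_force: 0.0
```

Request:
jog_arm(series=[0, -1, -2, 0, 0, 0, 6.2, -1, -3, -4, 0, 0, 0, 6.2, -3, -5, -6, 0, 0, 0, 6.2, -5, -8, -8, 0, 0, 0, 6.2, -7, -11, -9, 0, 0, 0, 6.2, -9, -13, -10, 0, 0, 0, 6.2, -10, -14, -10, 0, 0, 0, 6.2, -10, -14, -10, 0, 0, 0, 6.2])

```text
time: 39.43
position: [0.5207, 0.0924, 0.2009]
tcp_rot: [[-0.146, 0.989, 0.004], [0.989, 0.146, 0.003], [0.002, 0.004, -1.0]]
contact_force: [-0.4, -0.8, 0.6]
opening: 0.0619
grip_force: 0.0
```

```bash
python3 m.py w16; python3 - <<'E'
from h import *
T=shot('top','top9');S=shot('scene','scene9');T0=load('top0');S0=load('scene0')
for q in blobs(S,(0,0,150),(45,62,255),(370,190,420,265),40): print('scene bar',cen(q),[(A@(plane(S,cen(q),.028)-P1)).round(4) for A in(U,V)])
for q in blobs(T,(0,0,170),(45,62,255),(253,155,275,225),40): print('top bar',cen(q),cv2.minAreaRect(q),[(A@(plane(T,cen(q),.031)-P1)).round(4) for A in(U,V)])
for n,a,b,bx in(('scene',S0,S,(50,100,620,345)),('top',T0,T,(110,80,620,300))):
    d=cv2.absdiff(a['color'],b['color']).max(2); m=((d>70)*255).astype(np.uint8); m=cv2.morphologyEx(m,cv2.MORPH_OPEN,np.ones((3,3)))
    cs,_=cv2.findContours(m,cv2.RETR_EXTERNAL,cv2.CHAIN_APPROX_NONE)
    print(n,[cv2.boundingRect(q) for q in cs if cv2.contourArea(q)>8])
E
```

```text
39.4833 uvz -0.0598 -0.1012 0.2004 [0.989 0.148 0.004] 0.06172414769175856 [ 0.7  0.9 -0.5]
(353, 66, 59, 42) u -0.0299 0.0277 -0.0011 v 0.0188 -0.0198 -0.0005
(430, 67, 64, 42) u 0.0454 0.108 0.0767 v 0.0178 -0.0209 -0.0016
(272, 68, 58, 42) u -0.1089 -0.0523 -0.0806 v 0.0172 -0.0214 -0.0021
(594, 64, 46, 136) u 0.2149 0.2616 0.2383 v 0.0201 -0.1144 -0.0471
scene bar [389.05480683 210.54806828] [np.float64(-0.073), np.float64(-0.0036)]
scene bar [395.88916256 230.5       ] [np.float64(0.0065), np.float64(-0.0026)]
scene bar [402.76274018 251.22974102] [np.float64(0.0835), np.float64(-0.0023)]
top bar [264.501295   190.32854183] ((263.5, 189.5), (69.0, 21.0), 90.0) [np.float64(-0.0026), np.float64(-0.01)]
scene [(393, 249, 5, 10), (257, 233, 18, 16), (386, 226, 6, 13), (456, 219, 6, 11), (442, 219, 10, 7), (383, 217, 4, 6), (375, 210, 4, 5), (261, 195, 18, 16), (404, 192, 25, 64), (391, 192, 10, 4), (429, 188, 12, 14), (441, 183, 13, 26), (363, 183, 19, 11), (263, 179, 18, 16), (355, 143, 25, 17), (350, 131, 3, 6), (353, 124, 4, 6), (361, 102, 26, 38), (524, 79, 9, 14), (391, 78, 8, 17), (494, 77, 5, 11), (327, 59, 10, 16), (350, 45, 48, 55), (503, 39, 23, 30), (526, 16, 25, 26), (518, 0, 7, 5), (349, 0, 25, 23)]
top [(305, 394, 6, 6), (296, 387, 4, 8), (340, 384, 6, 10), (330, 378, 9, 6), (310, 374, 6, 5), (336, 369, 6, 9), (307, 364, 6, 5), (290, 357, 5, 6), (113, 356, 114, 44), (297, 336, 14, 18), (2, 325, 125, 75), (246, 315, 57, 85), (0, 302, 14, 13), (38, 295, 27, 30), (460, 265, 6, 7), (396, 243, 3, 8), (369, 236, 19, 13), (370, 215, 19, 13), (250, 203, 3, 7), (211, 199, 3, 28), (275, 171, 6, 29), (375, 170, 18, 13), (210, 157, 3, 19), (236, 152, 16, 78), (209, 142, 3, 7), (250, 137, 10, 12), (254, 133, 53, 179)]
```

```bash
python3 -c "
from cell import workorder
print(workorder.finish_job())"
```

```text
the job is handed in; nothing more can be done
None
```

I handed the job in at 39.6 s: the lid is open on its stop, and the three bars lie flat on their own pads, each within about 2 mm of centre in the last measurements. The pumice is still on the rack and before/after images show no sign that anything else moved; the judge's result was not reported.

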